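# Load the drying pan and switch the hob on with its key

## Task

Dry the cleaned brass fittings: with the pan standing at the plain loading outline, put every fitting from the bench into the pan, then take the pan by its centre handle and slide it along the deck, without lifting it, so that it sits squarely inside the outline of the heating place (the one with rings). Then take the key from its rest, push it fully home in the key switch and turn it clockwise, seen from above, as far as it goes, and leave it in there. The switch must not be on before the pan is at the heating place, and the tissue box, beaker and jar stay where they are.

Things in the scene. Friction and masses are not known exactly. Their poses are not given: they have to be found in the camera images.
- fitting0: loose brass hose fitting: a hexagonal foot 30 mm across flats (35 across corners) and 18 mm high, with a round neck 22 mm in diameter and 20 mm high on top of it, 38 mm high in all, about 80 g. Origin: centre of its underside; z along the neck. Starts upright on the bench, to the left (+y) of the drying deck. May be absent
- fitting1: loose brass hose fitting: a hexagonal foot 30 mm across flats (35 across corners) and 18 mm high, with a round neck 22 mm in diameter and 20 mm high on top of it, 38 mm high in all, about 80 g. Origin: centre of its underside; z along the neck. Starts upright on the bench, to the left (+y) of the drying deck. May be absent
- fitting2: loose brass hose fitting: a hexagonal foot 30 mm across flats (35 across corners) and 18 mm high, with a round neck 22 mm in diameter and 20 mm high on top of it, 38 mm high in all, about 80 g. Origin: centre of its underside; z along the neck. Starts upright on the bench, to the left (+y) of the drying deck. May be absent
- fitting3: loose brass hose fitting: a hexagonal foot 30 mm across flats (35 across corners) and 18 mm high, with a round neck 22 mm in diameter and 20 mm high on top of it, 38 mm high in all, about 80 g. Origin: centre of its underside; z along the neck. Starts upright on the bench, to the left (+y) of the drying deck. May be absent
- fitting4: loose brass hose fitting: a hexagonal foot 30 mm across flats (35 across corners) and 18 mm high, with a round neck 22 mm in diameter and 20 mm high on top of it, 38 mm high in all, about 80 g. Origin: centre of its underside; z along the neck. Starts upright on the bench, to the left (+y) of the drying deck. May be absent
- pan: loose aluminium tray, 180 mm (its x) by 130 mm (its y) outside, walls 4 mm thick and 30 mm high, floor 4 mm thick, about 0.5 kg empty. Origin: centre of its underside. Starts on the deck at the loading outline. Room for six fittings in two rows of three: x -52, 0, 52 mm and y -36, 36 mm from the middle
- pan_handle (a point): middle of the pan's black handle bar, 65 mm above the pan's underside: bar 50 mm long (along the pan's x), 12 mm thick (its y), 22 mm high, carried by a round 12 mm steel post that rises from the middle of the pan's floor; pinch it across its thickness
- deck: fixed flat steel drying hob 210 mm (x) by 330 mm (y) and 8 mm thick, lying on the bench, in one plane so that the pan slides on it. Origin: centre of its underside. It bears two black outlines 196 by 146 mm with the same directions as the deck, 170 mm apart along the deck's y; which is left and which right varies
- load_centre (a point): centre of the plain outline (the loading place), on the deck's top; x and y as the deck's
- heat_centre (a point): centre of the outline with two rings and a dot inside it (the heating place), on the deck's top; x and y as the deck's
- key: loose key that stands upright, blade down, in the slot of its rest. Flat steel blade 15 mm wide (key's x), 6 mm thick (y), 24 mm long; above it a black bow 30 mm wide (x), 11 mm thick (y), 28 mm high, about 40 g. Origin: tip (lower end) of the blade; z up towards the bow, so the bow spans z 24 to 52 mm. Either way round fits the switch
- key_rest: fixed grey block 50 x 40 x 30 mm with a slot in its top that holds the key, 1.2 mm wider than the blade in all; origin: centre of its underside; x along the slot
- switch_box: fixed green box 100 (x) by 90 (y) by 35 mm high; origin: centre of its underside. The round lock barrel, 38 mm in diameter and 28 mm high, stands on its middle, with its top face 63 mm above the bench; a black mark on the barrel points to the white line at the front (-x) when off and to the white line on the left when on
- key_slot (a point): centre of the key slot's mouth, on the barrel's top face, on its vertical turning axis; turns with the barrel; x along the slot's length, z up. Slot 16.2 by 7.2 mm with a small chamfer, 26 mm deep; with the key fully home its bow rests on the barrel and the blade tip is 24 mm below the mouth
- key_switch (a joint): turn of the lock barrel in rad: near 0 is off (slot along the box's x), grows clockwise seen from above, on at the stop at 1.4; counts as on above 1.2. It stays where it is left; friction about 0.04 N m
- tissue_box: paper tissue box 110 x 120 x 75 mm; origin: centre of its underside, a bystander to be left alone
- beaker: glass beaker 70 mm in diameter, 90 mm high; origin: centre of its underside, a bystander to be left alone
- reagent_jar: closed jar 60 mm in diameter, 100 mm high; origin: centre of its underside, a bystander to be left alone
Things that resemble listed ones, but are neither listed nor needed, are in the scene too. Leave any turquoise look-alike of the fitting0 alone.

How it is judged:
By the outcome, as a careful person would: the job done as asked, in the order asked, and still so for the second after the job is handed in, with the robot touching nothing.
Of fitting0, fitting1, fitting2, fitting3, fitting4 only 3 to 5 are there at a start; the rules pass over those that are not, and their reading is None.
At some moment in a run one of fitting0, fitting1, fitting2, fitting3, fitting4, pan may be knocked a few centimetres aside while the robot is not near it.
It also fails if it takes over 210 s, if anything falls off the work surface, if the arm or the gripper's body presses on something with over 40 N, if the wrist force passes 120 N, or if a joint passes its speed limit or range.

## Robot

A 7-joint arm with a two-finger parallel gripper is mounted at the origin on the work surface. World frame = base frame: x ahead of the robot, y to its left, z up, the work surface at z = 0. Lengths are in m, angles in rad, forces in N, time in s.
With the tool pointing down it reaches from about 0.375 to 0.925 m from the base axis. Payload 3.1 kg.
Tool frame: the origin (TCP) lies on the centre line of the jaws, within the pads' length; the fingertips stand 25 mm ahead of it and the grasp point (between the pads) lies 6 mm ahead of it (bot.nose_length is the z of the fingertips in the tool frame, in m); z points along the fingers, y is the line along which they close (so a half turn about z gives the same grasp; the last joint's range is limited). The gripper opens to 85 mm and grips with 20 to 120 N. Pads are 22 mm wide; open, the fingers measure 114 mm over their backs; the gripper's body (76 mm by 85 mm) begins 54 mm behind the grasp point. The pads swing forward as they close: fully open they stand 13 mm farther back than shut.
Start: joints at [-1.242, 0.383, 0.044, 1.598, -0.018, 1.161, -0.05], TCP at [0.269, 0.592, 0.256] pointing down, gripper open.
Joint ranges: [-2.61, 2.61], [-0.41, 2.15], [-1.48, 1.57], [0, 2.5], [-1.57, 4.71], [0.05, 1.97], [-2.85, 2.85]. Speed limits (rad/s): [2.79, 2.79, 3.14, 3.14, 3.14, 3.14, 3.14].

## Interface

Orientations are given as a rotation vector (axis times angle).
In Python, from workcell import readout, vision, bot gives the robot as it stands.
- The arm moves only by the tool jog_arm, never from a script. Its argument "rows" is a list of rows, each a list of 6 numbers: the shift along the world's x, y, z in units of 0.1 m (1.0 is 0.1 m), then the turn, a rotation vector about the world's x, y, z in units of 60 degrees (1.0 is 60 degrees). In form: [[dx, dy, dz, ax, ay, az], ...]. A call has 1 to 8 rows; each row is the pose to reach, as a shift and turn from the pose commanded when the call began; what a row does not reach only later rows make up. A row lasts 1/10 s, in which the tool goes at most 50 mm and 8.59 degrees, less where a joint would pass 70% of its speed; a pose out of reach is approached as far as the arm can. A call with a number of a shift or a turn outside -1 to 1 is refused whole. A call with a gripper value outside its range is refused whole. "jaw" is the closure, from -1 (fully open) to 1 (shut), set as the call begins (left out, the last holds). The fingers move at their own pace and stop on an object; the grip force is fixed at half the most. Time passes only in rows, so rows that repeat a pose let the fingers close. It gives the time, the measured TCP pose, the force, the opening and the grip force at its end, in the units of the state.
- readout.read_state(): the state, without advancing time (a new reading comes with each control period).
- vision.get_image(name): name is "side" or "top" or "wrist"; returns a dict with "img" (400x640x3 uint8, red, green, blue), "camera_matrix" (3x3 intrinsics, pixels), "xyz" and "orientation" of the camera in the world; the wrist camera has in their place "mount" (4x4, takes a point from camera to tool coordinates, whose origin is the TCP and whose axes are the flange's). Camera axes: x right, y up, looking along -z (the intrinsics and any distortion apply to the point x, -y, -z); pixel columns grow to the right and rows downward; lengths in m; the calibration is good to about 2 mm. The wrist camera is an equidistant fisheye: a pixel r from the principal point sees the ray r / f radians off the axis. A picture is of the moment at which its call begins: read the wrist's pose just before it. There is no depth.
- bot.job_done(): hands the job in; it is judged then, once.
The state is a dict: "clock": time; "q": joint angles; "joint_velocities": joint speeds; "joint_torque": joint torques, N m; "eef_pos": TCP position; "orientation": TCP orientation; "wrist_force": force on the tool from outside, world axes, zero at the start; "wrist_torque": the same for the moment, N m; "grip_width": finger opening in m; "finger_force": force on a finger pad.
Only numpy, scipy, OpenCV 4.12 (cv2) and the standard library are available. Lean on these libraries where they do the work, as an engineer would, in place of code of your own. Each camera call takes 0.05 s, during which the arm holds its last target. There are 200 camera calls.

## Working session

There is one attempt and no reset: what is moved stays moved. The work goes in short steps, Python scripts to look and compute and a tool call to move; the robot and the scene stay as the last step left them, time stands still between calls to the robot, and variables do not carry over. Pictures are saved under pics/ and viewed, at most 14 in all, crops included, and the job is handed in when it is done.

Besides the shell and the picture viewer there is one more tool, called after ">>>" by a JSON object that holds its "api" and its "payload". jog_arm: Moves the arm, as the interface text tells. Its arguments: {"type":"object","properties":{"rows":{"type":"array","items":{"type":"array","items":{"type":"number"}}},"jaw":{"type":"number"}},"required":["rows"]}

```bash
mkdir -p pics
cat > h.py <<'E'
import numpy as np, cv2
from scipy.spatial.transform import Rotation as R
from workcell import readout, vision, bot
def snap(name,fn):
    s=readout.read_state(); d=vision.get_image(name)
    cv2.imwrite('pics/'+fn+'.png',d['img'][:,:,::-1])
    d['state']=s; np.save('pics/'+fn+'.npy',d,allow_pickle=True); return d
def load(fn): return np.load('pics/'+fn+'.npy',allow_pickle=True).item()
def px2w(d,u,v,z):
    K=np.array(d['camera_matrix'])
    x=(u-K[0,2])/K[0,0]; y=(v-K[1,2])/K[1,1]
    if 'mount' in d:
        r=np.hypot(x,y); ray=np.array([np.sin(r)*x/r,-np.sin(r)*y/r,-np.cos(r)]) if r>0 else np.array([0,0,-1.])
        s=d['state']; M=np.array(d['mount']); Rt=R.from_rotvec(s['orientation']).as_matrix()
        o=Rt@M[:3,3]+np.array(s['eef_pos']); ray=Rt@M[:3,:3]@ray
    else:
        q=np.array(d['orientation']); Rc=q if q.ndim==2 else R.from_rotvec(q).as_matrix()
        o=np.array(d['xyz']); ray=Rc@np.array([x,-y,-1.])
    t=(z-o[2])/ray[2]; return np.round(o+t*ray,4)
E
python3 - <<'E'
from h import *
for n in ['top','side','wrist']:
    d=snap(n,n+'0'); print(n,d.get('xyz'),d.get('orientation'),d['camera_matrix'],d.get('mount'),d.keys())
print(readout.read_state(), bot.nose_length)
t=cv2.imread('pics/top0.png'); cv2.imwrite('pics/top0b.png',cv2.resize(t,(800,500)))
E
```

```text
top [ 0.32526882 -0.01348882  1.20693138] [ 0.18067352 -0.18489088 -1.53146488] [[477.60032706   0.         323.24494104]
 [  0.         477.60032706 196.31471251]
 [  0.           0.           1.        ]] None dict_keys(['img', 'camera_matrix', 'xyz', 'orientation', 'state'])
side [0.17273843 0.53087951 0.87747384] [ 0.28262704 -0.8811544  -2.38878818] [[420.08087843   0.         322.03606314]
 [  0.         420.08087843 194.34342423]
 [  0.           0.           1.        ]] None dict_keys(['img', 'camera_matrix', 'xyz', 'orientation', 'state'])
wrist None None [[309.70691629   0.         322.21958764]
 [  0.         309.70691629 204.01250257]
 [  0.           0.           1.        ]] [[ 1.33557284e-03  9.59298118e-01  2.82392170e-01  7.18130981e-02]
 [ 9.99999091e-01 -1.33280259e-03 -2.01905782e-04 -8.38117478e-04]
 [ 1.82685179e-04  2.82392183e-01 -9.59299026e-01 -1.18325969e-01]
 [ 0.00000000e+00  0.00000000e+00  0.00000000e+00  1.00000000e+00]] dict_keys(['img', 'camera_matrix', 'mount', 'state'])
{'clock': 0.15, 'q': array([-1.24177676,  0.3836238 ,  0.04387745,  1.59924398, -0.01788758,
        1.16119183, -0.04991267]), 'joint_velocities': array([ 1.48729081e-03, -3.10958380e-03, -7.38914070e-04, -6.61364483e-03,
        8.84320745e-05, -2.84157675e-04, -1.14200517e-03]), 'joint_torque': array([ 2.06395656e-03, -4.34052587e+01,  1.02686170e+00, -2.49980843e+01,
        1.07197574e-02,  7.29912106e-03,  7.35288268e-06]), 'eef_pos': array([0.26881418, 0.59104268, 0.25517715]), 'orientation': array([-0.66524549, -3.0700289 ,  0.00322051]), 'wrist_force': array([ 0.69782805, -0.51459818, -0.89535549]), 'wrist_torque': array([-0.00795503,  0.03200362, -0.0079498 ]), 'finger_force': 0.0, 'grip_width': 0.0852152964879102} 0.025
```

View pics/top0.png

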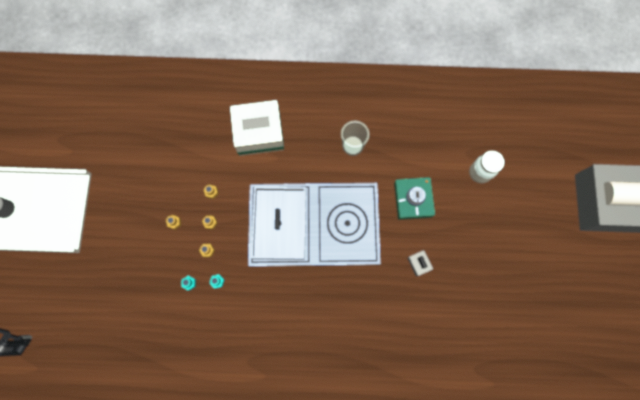

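View pics/side0.png

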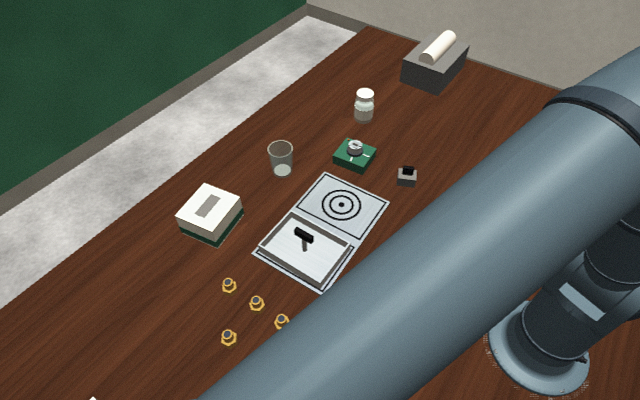

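The top view shows four brass fittings at about (210,191), (172,222), (209,222) and (206,250). The turquoise look-alikes to leave are at (188,283) and (217,281). The pan is at the left, plain outline with its handle at (277,219); the ringed heating place is at (347,223). The switch is at (417,197) and the key rest at (421,263). The other flat objects look like distractors. Next I'll take a close crop to check.

Run:
```python
from h import *
t=cv2.imread('pics/top0.png')
a=cv2.resize(t[170:300,150:280],(520,520),interpolation=cv2.INTER_CUBIC)
cv2.imwrite('pics/c1.png',cv2.resize(t[175:275,240:440],(800,400),interpolation=cv2.INTER_CUBIC))
cv2.imwrite('pics/c2.png',a)
d=load('top0')
for u,v in [(210,191),(172,222),(209,222),(206,250)]: print('fit',px2w(d,u,v,.03))
for u,v in [(249,184),(379,183),(381,265),(248,266)]: print('deck',px2w(d,u,v,.008))
```

```text
fit [0.6101 0.2752 0.03  ]
fit [0.5275 0.363  0.03  ]
fit [0.5304 0.2708 0.03  ]
fit [0.4603 0.2722 0.03  ]
deck [0.6374 0.1812 0.008 ]
deck [ 0.6511 -0.156   0.008 ]
deck [ 0.4393 -0.1619  0.008 ]
deck [0.4264 0.1696 0.008 ]
```

View pics/c1.png

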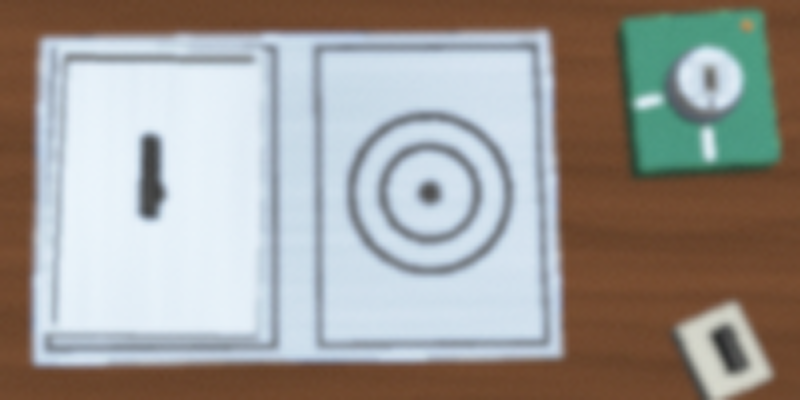

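View pics/c2.png

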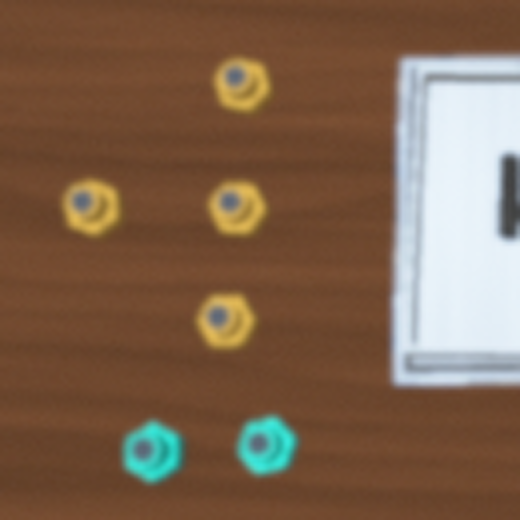

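Run:
```python
from h import *
d=load('top0')
for u,v in [(235,76),(82,202),(230,202),(218,316)]: print('fit',px2w(d,150+u/4,170+v/4,.038))
c=lambda u,v,z:px2w(d,240+u/4,175+v/4,z)
print('handle',c(149,176,.084),c(150,136,.084),c(148,216,.084))
print('heat',c(430,193,.008),'slot',c(711,78,.063))
print('heatcorners',[c(*p,.008)[:2] for p in [(317,46),(537,45),(547,342),(320,344)]])
print('load R edge',[c(*p,.008)[:2] for p in [(275,46),(276,346),(48,346)]])
print('key top',c(730,347,.058), c(718,326,.08),c(740,368,.08))
s=readout.read_state();Rm=R.from_rotvec(s['orientation']).as_matrix();print(Rm.round(3))
```

```text
fit [0.6133 0.2768 0.038 ]
fit [0.5297 0.3646 0.038 ]
fit [0.5327 0.273  0.038 ]
fit [0.4618 0.2741 0.038 ]
handle [0.5335 0.0957 0.084 ] [0.5579 0.0964 0.084 ] [0.5093 0.0951 0.084 ]
heat [ 0.5424 -0.0762  0.008 ] slot [ 0.6099 -0.2453  0.063 ]
heatcorners [array([ 0.6367, -0.0011]), array([ 0.642 , -0.1437]), array([ 0.4502, -0.1512]), array([ 0.4444, -0.0093])]
load R edge [array([0.6358, 0.0261]), array([0.4423, 0.0181]), array([0.4378, 0.1604])]
key top [ 0.4454 -0.2552  0.058 ] [ 0.4552 -0.2437  0.08  ] [ 0.431  -0.2562  0.08  ]
[[-0.91   0.414 -0.001]
 [ 0.414  0.91  -0.002]
 [-0.    -0.002 -1.   ]]
```

>>> {"api": "jog_arm", "payload": {"rows": [[0.3,-0.3,-0.1,0,0,-0.13],[0.6,-0.6,-0.1,0,0,-0.26],[0.9,-0.9,-0.1,0,0,-0.39],[1.0,-1.0,-0.1,0,0,-0.52],[1.0,-1.0,-0.1,0,0,-0.65],[1.0,-1.0,-0.1,0,0,-0.78],[1.0,-1.0,-0.1,0,0,-0.91],[1.0,-1.0,-0.1,0,0,-1.0]], "jaw": -0.2}}

```text
clock: 0.95
eef_pos: [0.3689, 0.4913, 0.2458]
orientation: [2.117, 2.321, -0.002]
wrist_force: [-0.0, -0.5, 0.3]
grip_width: 0.0514
finger_force: 0.0
```

>>> {"api": "jog_arm", "payload": {"rows": [[0.4,-0.3,0,0,0,-0.05],[0.8,-0.6,0,0,0,-0.05],[1.0,-0.9,0,0,0,-0.05],[1.0,-1.0,0,0,0,-0.05],[1.0,-1.0,0,0,0,-0.05]]}}

```text
clock: 1.45
eef_pos: [0.4701, 0.3887, 0.2459]
orientation: [2.177, 2.264, -0.002]
wrist_force: [-0.4, -0.2, 0.3]
grip_width: 0.0514
finger_force: 0.0
```

>>> {"api": "jog_arm", "payload": {"rows": [[0.3,-0.3,0,0,0,0],[0.3,-0.6,0,0,0,0],[0.3,-0.6,0,0,0,0],[0.3,-0.6,0,0,0,0]]}}

```text
clock: 1.85
eef_pos: [0.4977, 0.3334, 0.2461]
orientation: [-2.168, -2.271, -0.0]
wrist_force: [-0.2, 0.6, 0.3]
grip_width: 0.0515
finger_force: 0.0
```

Run:
```python
from h import *
d=snap('wrist','w1'); print(d['state']['eef_pos'],d['state']['orientation'])
```

```text
[0.4977357  0.33335213 0.2461043 ] [-2.16833910e+00 -2.27074065e+00 -3.80398972e-04]
```

View pics/w1.png

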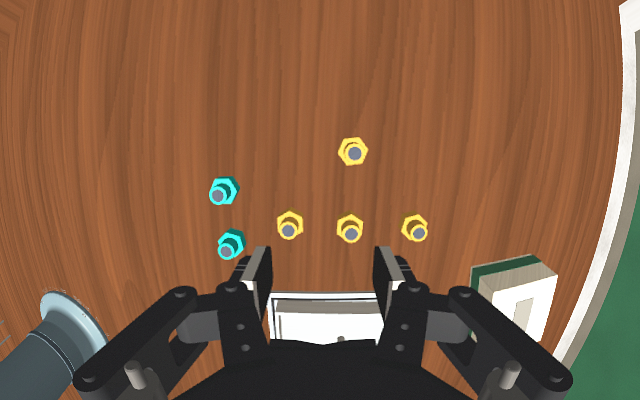

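The wrist view shows the four brass necks at (354,152), (289,231), (351,233) and (419,233), with the turquoise ones at left, (217,195) and (227,251).

Run:
```python
from h import *
d=load('w1')
for p in [(354.5,153),(288,231),(351,233.5),(419,233)]: print(px2w(d,*p,.038))
```

```text
[0.5299 0.3665 0.038 ]
[0.4611 0.2748 0.038 ]
[0.5327 0.2753 0.038 ]
[0.6133 0.2786 0.038 ]
```

>>> {"api": "jog_arm", "payload": {"rows": [[0.32,0.32,-0.3,0,0,0],[0.32,0.32,-0.7,0,0,0],[0.32,0.32,-1.0,0,0,0]]}}

```text
clock: 2.2
eef_pos: [0.5288, 0.3685, 0.1437]
orientation: [-2.162, -2.276, 0.0]
wrist_force: [-0.4, -0.3, 0.0]
grip_width: 0.051
finger_force: 0.0
```

>>> {"api": "jog_arm", "payload": {"rows": [[0,0,-0.3,0,0,0],[0,0,-0.6,0,0,0],[0,0,-0.9,0,0,0],[0,0,-0.99,0,0,0],[0,0,-0.99,0,0,0]]}}

```text
clock: 2.7
eef_pos: [0.5284, 0.3653, 0.0452]
orientation: [-2.166, -2.272, 0.006]
wrist_force: [0.4, 0.4, 0.5]
grip_width: 0.0512
finger_force: 0.0
```

>>> {"api": "jog_arm", "payload": {"rows": [[0,0,0,0,0,0],[0,0,0,0,0,0],[0,0,0,0,0,0],[0,0,0,0,0,0],[0,0,0,0,0,0],[0,0,0,0,0,0]], "jaw": 1}}

```text
clock: 3.3
eef_pos: [0.5325, 0.3651, 0.0497]
orientation: [-2.171, -2.27, -0.007]
wrist_force: [-0.9, 0.5, 6.3]
grip_width: 0.0192
finger_force: 59.0
```

>>> {"api": "jog_arm", "payload": {"rows": [[0,0,0.3,0,0,0],[0,0,0.6,0,0,0],[0,0,0.9,0,0,0],[0,0,1.0,0,0,0]]}}

```text
clock: 3.7
eef_pos: [0.5332, 0.3645, 0.1511]
orientation: [2.172, 2.269, 0.01]
wrist_force: [1.4, -0.2, -0.3]
grip_width: 0.0194
finger_force: 58.7
```

>>> {"api": "jog_arm", "payload": {"rows": [[0.2,-0.2,0,0,0,0],[0.3,-0.5,0,0,0,0],[0.4,-0.8,0,0,0,0],[0.5,-1.0,0,0,0,0]]}}

```text
clock: 4.1
eef_pos: [0.5809, 0.2598, 0.146]
orientation: [2.174, 2.267, -0.005]
wrist_force: [0.6, 0.2, -1.3]
grip_width: 0.0194
finger_force: 58.8
```

>>> {"api": "jog_arm", "payload": {"rows": [[0,-0.3,0,0,0,0],[0,-0.6,0,0,0,0],[0,-0.9,0,0,0,0],[0,-1.0,0,0,0,0]]}}

```text
clock: 4.5
eef_pos: [0.5805, 0.158, 0.1462]
orientation: [2.178, 2.263, -0.006]
wrist_force: [-0.2, -0.4, -0.9]
grip_width: 0.0193
finger_force: 58.8
```

>>> {"api": "jog_arm", "payload": {"rows": [[0,-0.3,0,0,0,0],[0,-0.6,0,0,0,0],[0,-0.9,0,0,0,0],[0,-1.0,0,0,0,0],[0,-1.0,0,0,0,0],[0,-1.0,0,0,0,0]]}}

```text
clock: 5.1
eef_pos: [0.581, 0.0662, 0.147]
orientation: [-2.168, -2.272, -0.002]
wrist_force: [-0.0, 0.3, -1.4]
grip_width: 0.0197
finger_force: 58.8
```

Run:
```python
from h import *
d=snap('wrist','w2'); print(d['state']['eef_pos'],d['state']['orientation'])
```

```text
[0.58102949 0.06624505 0.14699219] [-2.16816957e+00 -2.27153347e+00 -1.60555535e-03]
```

View pics/w2.png

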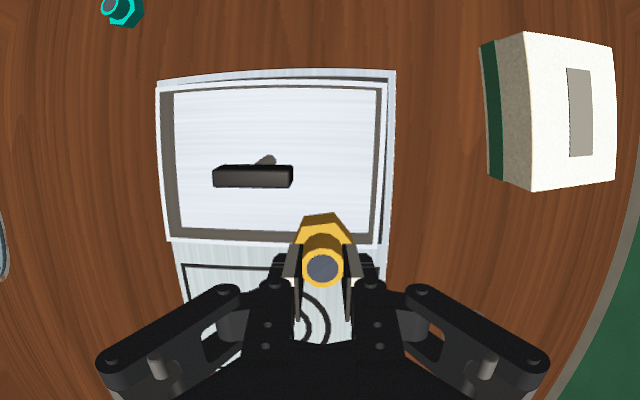

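The fitting is held upright. The pan is empty, with its handle bar at (252,176) and rim corners near (160,87), (388,85), (384,243) and (168,240).

Run:
```python
from h import *
d=load('w2')
for p in [(160,87),(388,85),(384,243),(168,240)]: print(px2w(d,*p,.038))
for p in [(212,167),(294,166)]: print('bar',px2w(d,*p,.084))
print('fit top',px2w(d,322,268,.142), px2w(d,322,268,.15))
```

```text
[0.4477 0.1607 0.038 ]
[0.6241 0.1633 0.038 ]
[0.632 0.04  0.038]
[0.4477 0.0314 0.038 ]
bar [0.5107 0.1045 0.084 ]
bar [0.562  0.1067 0.084 ]
fit top [0.5804 0.071  0.142 ] [0.5802 0.0753 0.15  ]
```

>>> {"api": "jog_arm", "payload": {"rows": [[0,0,-0.3,0,0,0],[0,0,-0.55,0,0,0],[0,0,-0.7,0,0,0],[0,0,-0.8,0,0,0],[0,0,-0.84,0,0,0],[0,0,-0.84,0,0,0],[0,0,-0.84,0,0,0]]}}

```text
clock: 5.85
eef_pos: [0.582, 0.0638, 0.0642]
orientation: [2.171, 2.269, 0.003]
wrist_force: [-1.2, -1.2, -0.7]
grip_width: 0.0194
finger_force: 58.8
```

Not touching yet (weight is still carried): lower a few mm, then release.

>>> {"api": "jog_arm", "payload": {"rows": [[0,0,-0.02,0,0,0],[0,0,-0.03,0,0,0],[0,0,-0.03,0,0,0]]}}

```text
clock: 6.15
eef_pos: [0.582, 0.0637, 0.0617]
orientation: [2.171, 2.269, 0.003]
wrist_force: [-1.4, -0.1, 5.2]
grip_width: 0.0197
finger_force: 59.3
```

>>> {"api": "jog_arm", "payload": {"rows": [[0,0,0,0,0,0],[0,0,0,0,0,0],[0,0,0,0,0,0],[0,0,0.2,0,0,0],[0,0,0.5,0,0,0],[0,0,0.8,0,0,0]], "jaw": 0.2}}

```text
clock: 6.75
eef_pos: [0.5803, 0.0636, 0.1403]
orientation: [-2.171, -2.27, 0.003]
wrist_force: [0.3, 1.0, 0.0]
grip_width: 0.0343
finger_force: 0.0
```

>>> {"api": "jog_arm", "payload": {"rows": [[0,0.3,0,0,0,0],[0,0.6,0,0,0,0],[0,0.9,0,0,0,0],[0,1.0,0,0,0,0]], "jaw": -0.2}}

```text
clock: 7.15
eef_pos: [0.5803, 0.1688, 0.1401]
orientation: [-2.163, -2.275, -0.003]
wrist_force: [-0.5, 0.8, 0.3]
grip_width: 0.0515
finger_force: 0.0
```

>>> {"api": "jog_arm", "payload": {"rows": [[0.1,0.3,0,0,0,0],[0.2,0.6,0,0,0,0],[0.3,0.9,0,0,0,0],[0.3,1.0,0,0,0,0],[0.3,1.0,0,0,0,0],[0.3,1.0,0,0,0,0]]}}

```text
clock: 7.75
eef_pos: [0.6108, 0.2611, 0.1397]
orientation: [2.173, 2.268, -0.004]
wrist_force: [-0.1, -0.3, -0.2]
grip_width: 0.0512
finger_force: 0.0
```

Run:
```python
from h import *
d=snap('top','t2'); print(readout.read_state()['eef_pos'])
t=cv2.imread('pics/t2.png'); cv2.imwrite('pics/t2c.png',cv2.resize(t[160:290,150:400],(800,416),interpolation=cv2.INTER_CUBIC))
```

```text
[0.61103302 0.26037528 0.13993421]
```

View pics/t2c.png

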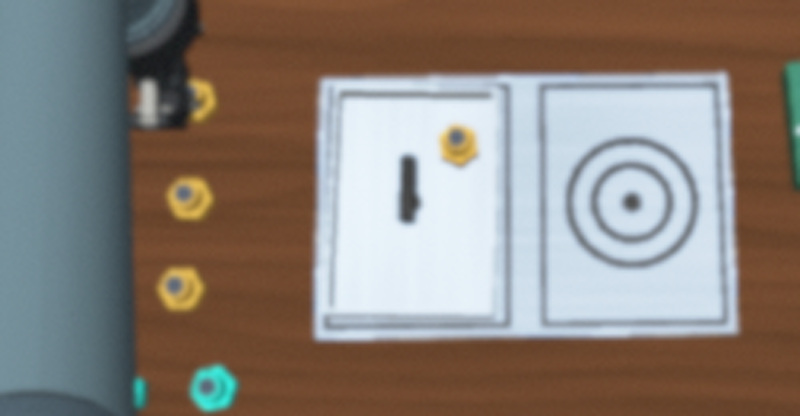

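>>> {"api": "jog_arm", "payload": {"rows": [[0.02,0.17,-0.2,0,0,0],[0.02,0.17,-0.5,0,0,0],[0.02,0.17,-0.8,0,0,0],[0.02,0.17,-0.9,0,0,0],[0.02,0.17,-0.9,0,0,0]]}}

```text
clock: 8.3
eef_pos: [0.6116, 0.2777, 0.0483]
orientation: [-2.174, -2.267, 0.008]
wrist_force: [-0.5, 0.6, 0.4]
grip_width: 0.051
finger_force: 0.0
```

>>> {"api": "jog_arm", "payload": {"rows": [[0,0,0,0,0,0],[0,0,0,0,0,0],[0,0,0,0,0,0],[0,0,0,0,0,0],[0,0,0,0,0,0],[0,0,0,0,0,0]], "jaw": 1}}

```text
clock: 8.9
eef_pos: [0.6147, 0.281, 0.0527]
orientation: [2.171, 2.269, 0.005]
wrist_force: [-0.3, -0.2, 6.5]
grip_width: 0.0189
finger_force: 58.7
```

>>> {"api": "jog_arm", "payload": {"rows": [[0,0,0.3,0,0,0],[0,0,0.6,0,0,0],[0,0,0.9,0,0,0],[0,0,1.0,0,0,0]]}}

```text
clock: 9.3
eef_pos: [0.6153, 0.2817, 0.1543]
orientation: [2.17, 2.269, 0.011]
wrist_force: [1.4, 1.0, -0.4]
grip_width: 0.0187
finger_force: 58.8
```

>>> {"api": "jog_arm", "payload": {"rows": [[-0.1,-0.3,0,0,0,0],[-0.2,-0.6,0,0,0,0],[-0.34,-0.9,0,0,0,0],[-0.34,-1.0,0,0,0,0]]}}

```text
clock: 9.7
eef_pos: [0.5764, 0.1755, 0.1487]
orientation: [-2.176, -2.265, 0.009]
wrist_force: [0.6, 0.0, -1.2]
grip_width: 0.0192
finger_force: 58.9
```

>>> {"api": "jog_arm", "payload": {"rows": [[0,-0.3,0,0,0,0],[0,-0.44,0,0,0,0],[0,-0.44,0,0,0,0],[0,-0.44,0,0,0,0],[0,-0.44,0,0,0,0]]}}

```text
clock: 10.2
eef_pos: [0.579, 0.1392, 0.1501]
orientation: [-2.168, -2.273, -0.001]
wrist_force: [-0.4, 0.4, -0.1]
grip_width: 0.0189
finger_force: 58.9
```

>>> {"api": "jog_arm", "payload": {"rows": [[0,-0.05,-0.3,0,0,0],[0,-0.05,-0.55,0,0,0],[0,-0.05,-0.7,0,0,0],[0,-0.05,-0.8,0,0,0],[0,-0.05,-0.84,0,0,0],[0,-0.05,-0.84,0,0,0],[0,-0.05,-0.86,0,0,0],[0,-0.05,-0.86,0,0,0]]}}

```text
clock: 11.0
eef_pos: [0.5798, 0.1319, 0.0651]
orientation: [2.171, 2.27, 0.002]
wrist_force: [-0.3, 0.6, -0.3]
grip_width: 0.0191
finger_force: 58.9
```

>>> {"api": "jog_arm", "payload": {"rows": [[0,0,-0.01,0,0,0],[0,0,-0.02,0,0,0],[0,0,-0.02,0,0,0]]}}

```text
clock: 11.3
eef_pos: [0.5799, 0.1319, 0.0646]
orientation: [-2.172, -2.27, -0.003]
wrist_force: [-3.1, -0.1, 9.3]
grip_width: 0.019
finger_force: 60.0
```

>>> {"api": "jog_arm", "payload": {"rows": [[0,0,0,0,0,0],[0,0,0,0,0,0],[0,0,0,0,0,0],[0,0,0.2,0,0,0],[0,0,0.5,0,0,0],[0,0,0.8,0,0,0]], "jaw": 0.2}}

```text
clock: 11.9
eef_pos: [0.5783, 0.1315, 0.1422]
orientation: [-2.171, -2.27, 0.003]
wrist_force: [1.3, 0.0, 0.0]
grip_width: 0.0342
finger_force: 0.0
```

>>> {"api": "jog_arm", "payload": {"rows": [[-0.2,0.3,0,0,0,0],[-0.3,0.6,0,0,0,0],[-0.47,0.9,0,0,0,0],[-0.47,1.0,0,0,0,0]], "jaw": -0.2}}

```text
clock: 12.3
eef_pos: [0.5288, 0.2368, 0.1418]
orientation: [-2.161, -2.275, 0.0]
wrist_force: [-0.7, 0.3, -0.2]
grip_width: 0.0516
finger_force: 0.0
```

>>> {"api": "jog_arm", "payload": {"rows": [[0,0.3,0,0,0,0],[0,0.43,0,0,0,0],[0,0.43,0,0,0,0],[0,0.43,0,0,0,0]]}}

```text
clock: 12.7
eef_pos: [0.5324, 0.2733, 0.142]
orientation: [2.172, 2.269, -0.002]
wrist_force: [0.1, -0.8, 0.4]
grip_width: 0.0512
finger_force: 0.0
```

Run:
```python
from h import *
d=snap('wrist','w3'); print(d['state']['eef_pos'])
```

```text
[0.53241215 0.27328669 0.1419866 ]
```

View pics/w3.png

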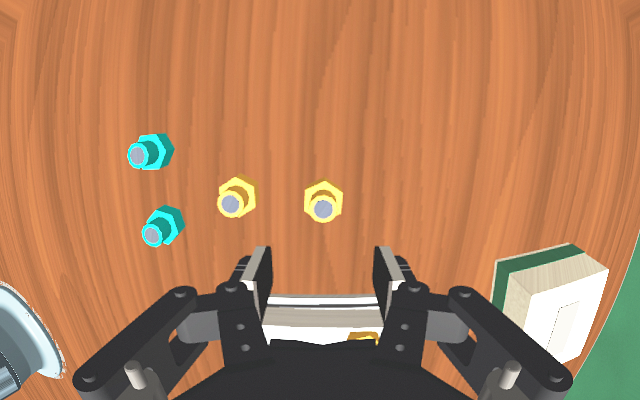

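The two remaining brass fittings have their necks at (323,208) and (231,203) and are still where measured. One is directly ahead between the jaws.

Run:
```python
from h import *
d=load('w3')
for p in [(323,208.5),(231,203.5)]: print(px2w(d,*p,.038))
```

```text
[0.5326 0.2752 0.038 ]
[0.4616 0.2759 0.038 ]
```

>>> {"api": "jog_arm", "payload": {"rows": [[0,0.02,-0.3,0,0,0],[0,0.02,-0.6,0,0,0],[0,0.02,-0.8,0,0,0],[0,0.02,-0.9,0,0,0],[0,0.02,-0.9,0,0,0]]}}

```text
clock: 13.25
eef_pos: [0.5314, 0.2743, 0.0508]
orientation: [-2.174, -2.268, 0.006]
wrist_force: [0.6, -1.1, 0.6]
grip_width: 0.0511
finger_force: 0.0
```

>>> {"api": "jog_arm", "payload": {"rows": [[0,0,0,0,0,0],[0,0,0,0,0,0],[0,0,0,0,0,0],[0,0,0,0,0,0],[0,0,0,0,0,0],[0,0,0,0,0,0]], "jaw": 1}}

```text
clock: 13.85
eef_pos: [0.5333, 0.277, 0.054]
orientation: [2.171, 2.27, 0.004]
wrist_force: [-0.9, -1.1, 7.0]
grip_width: 0.0189
finger_force: 58.7
```

>>> {"api": "jog_arm", "payload": {"rows": [[0,0,0.3,0,0,0],[0,0,0.6,0,0,0],[0,0,0.9,0,0,0],[0,0,1.0,0,0,0]]}}

```text
clock: 14.25
eef_pos: [0.534, 0.2779, 0.1557]
orientation: [2.17, 2.269, 0.01]
wrist_force: [0.7, 0.8, -1.4]
grip_width: 0.0186
finger_force: 58.9
```

>>> {"api": "jog_arm", "payload": {"rows": [[-0.1,-0.3,0,0,0,0],[-0.3,-0.6,0,0,0,0],[-0.43,-0.9,0,0,0,0],[-0.43,-1.0,0,0,0,0]]}}

```text
clock: 14.65
eef_pos: [0.4858, 0.1723, 0.1505]
orientation: [-2.174, -2.265, 0.009]
wrist_force: [-0.6, 0.7, -1.0]
grip_width: 0.0193
finger_force: 58.9
```

>>> {"api": "jog_arm", "payload": {"rows": [[0,-0.3,0,0,0,0],[0,-0.6,0,0,0,0],[0,-0.9,0,0,0,0],[0,-1.0,0,0,0,0],[0,-1.0,0,0,0,0],[0,-1.0,0,0,0,0]]}}

```text
clock: 15.25
eef_pos: [0.4892, 0.0783, 0.152]
orientation: [-2.17, -2.271, -0.001]
wrist_force: [-0.5, 0.9, -0.8]
grip_width: 0.0191
finger_force: 58.9
```

>>> {"api": "jog_arm", "payload": {"rows": [[0,-0.16,0,0,0,0],[0,-0.16,-0.3,0,0,0],[0,-0.16,-0.55,0,0,0],[0,-0.16,-0.7,0,0,0],[0,-0.16,-0.8,0,0,0],[0,-0.16,-0.85,0,0,0],[0,-0.16,-0.87,0,0,0],[0,-0.16,-0.88,0,0,0]]}}

```text
clock: 16.05
eef_pos: [0.4889, 0.0622, 0.0659]
orientation: [-2.168, -2.269, 0.0]
wrist_force: [-6.9, 0.9, 16.8]
grip_width: 0.0188
finger_force: 60.8
```

>>> {"api": "jog_arm", "payload": {"rows": [[0,0,0,0,0,0],[0,0,0,0,0,0],[0,0,0,0,0,0],[0,0,0.2,0,0,0],[0,0,0.5,0,0,0],[0,0,0.8,0,0,0]], "jaw": 0.2}}

```text
clock: 16.65
eef_pos: [0.4887, 0.0606, 0.1448]
orientation: [-2.171, -2.27, 0.002]
wrist_force: [0.3, -0.1, 0.5]
grip_width: 0.0339
finger_force: 0.0
```

>>> {"api": "jog_arm", "payload": {"rows": [[-0.1,0.3,0,0,0,0],[-0.2,0.6,0,0,0,0],[-0.27,0.9,0,0,0,0],[-0.27,1.0,0,0,0,0]], "jaw": -0.2}}

```text
clock: 17.05
eef_pos: [0.4609, 0.1647, 0.1445]
orientation: [-2.164, -2.275, -0.002]
wrist_force: [0.7, 0.3, 0.6]
grip_width: 0.0511
finger_force: 0.0
```

>>> {"api": "jog_arm", "payload": {"rows": [[0,0.3,0,0,0,0],[0,0.6,0,0,0,0],[0,0.9,0,0,0,0],[0,1.0,0,0,0,0],[0,1.0,0,0,0,0],[0,1.0,0,0,0,0]]}}

```text
clock: 17.65
eef_pos: [0.4624, 0.2586, 0.144]
orientation: [2.173, 2.268, -0.003]
wrist_force: [-0.0, 0.3, -0.8]
grip_width: 0.0516
finger_force: 0.0
```

Run:
```python
from h import *
d=snap('top','t3'); e=snap('wrist','w4');print(readout.read_state()['eef_pos'])
a=cv2.imread('pics/t3.png')[160:290,150:400]
a=cv2.resize(a,(600,312),interpolation=cv2.INTER_CUBIC);b=cv2.resize(cv2.imread('pics/w4.png')[0:300],(600,281))
cv2.imwrite('pics/m3.png',np.vstack([a,b]))
```

```text
[0.46241359 0.25804854 0.14402787]
```

View pics/m3.png

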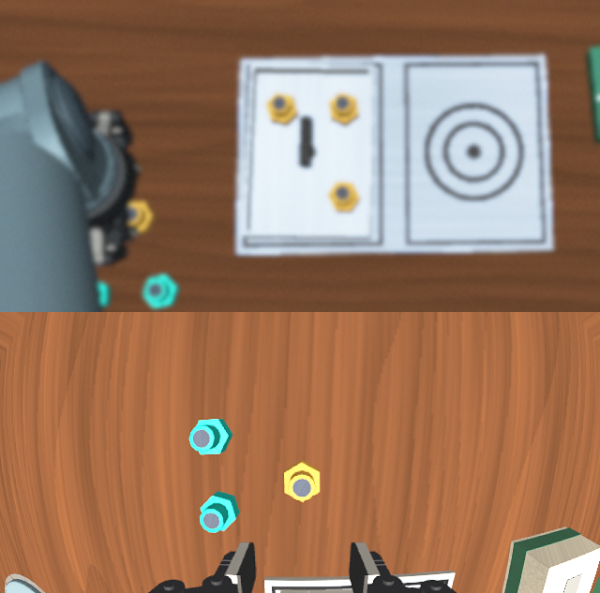

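Three fittings stand in the pan and the last brass one is ahead at (302,487), clear of the turquoise ones. Taking it with a narrower opening.

>>> {"api": "jog_arm", "payload": {"rows": [[0,0.17,0,0,0,0],[0,0.17,-0.3,0,0,0],[0,0.17,-0.6,0,0,0],[0,0.17,-0.8,0,0,0],[0,0.17,-0.9,0,0,0],[0,0.17,-0.9,0,0,0]], "jaw": 0.0}}

```text
clock: 18.35
eef_pos: [0.4611, 0.2774, 0.053]
orientation: [-2.171, -2.27, 0.005]
wrist_force: [-0.1, -0.1, 0.7]
grip_width: 0.0431
finger_force: 0.0
```

>>> {"api": "jog_arm", "payload": {"rows": [[0,0,0,0,0,0],[0,0,0,0,0,0],[0,0,0,0,0,0],[0,0,0,0,0,0],[0,0,0,0,0,0],[0,0,0,0,0,0]], "jaw": 1}}

```text
clock: 18.95
eef_pos: [0.463, 0.2784, 0.0555]
orientation: [2.171, 2.27, 0.004]
wrist_force: [-1.4, -0.1, 6.2]
grip_width: 0.0184
finger_force: 59.0
```

>>> {"api": "jog_arm", "payload": {"rows": [[0,0,0.3,0,0,0],[0,0,0.6,0,0,0],[0,0,0.9,0,0,0],[0,0,1.0,0,0,0]]}}

```text
clock: 19.35
eef_pos: [0.4638, 0.2786, 0.1571]
orientation: [2.171, 2.27, 0.009]
wrist_force: [-0.2, 0.4, -0.1]
grip_width: 0.0184
finger_force: 58.7
```

>>> {"api": "jog_arm", "payload": {"rows": [[0.1,-0.3,0,0,0,0],[0.2,-0.6,0,0,0,0],[0.26,-0.9,0,0,0,0],[0.26,-1.0,0,0,0,0]]}}

```text
clock: 19.75
eef_pos: [0.4882, 0.1729, 0.1532]
orientation: [2.177, 2.263, -0.005]
wrist_force: [-0.1, -0.3, -1.5]
grip_width: 0.0184
finger_force: 58.7
```

>>> {"api": "jog_arm", "payload": {"rows": [[0,-0.3,0,0,0,0],[0,-0.45,0,0,0,0],[0,-0.45,0,0,0,0],[0,-0.45,0,0,0,0],[0,-0.45,0,0,0,0]]}}

```text
clock: 20.25
eef_pos: [0.4879, 0.1348, 0.1542]
orientation: [-2.168, -2.273, -0.001]
wrist_force: [-0.5, -0.3, -0.1]
grip_width: 0.0183
finger_force: 58.7
```

>>> {"api": "jog_arm", "payload": {"rows": [[0,-0.03,0,0,0,0],[0,-0.03,-0.3,0,0,0],[0,-0.03,-0.55,0,0,0],[0,-0.03,-0.7,0,0,0],[0,-0.03,-0.8,0,0,0],[0,-0.03,-0.85,0,0,0],[0,-0.03,-0.87,0,0,0],[0,-0.03,-0.88,0,0,0]]}}

```text
clock: 21.05
eef_pos: [0.4879, 0.1301, 0.0675]
orientation: [-2.17, -2.269, 0.001]
wrist_force: [-6.1, -1.0, 11.1]
grip_width: 0.0186
finger_force: 60.0
```

>>> {"api": "jog_arm", "payload": {"rows": [[0,0,0,0,0,0],[0,0,0,0,0,0],[0,0,0,0,0,0],[0,0,0.2,0,0,0],[0,0,0.5,0,0,0],[0,0,0.9,0,0,0],[0,0,1.0,0,0,0]], "jaw": 0.2}}

```text
clock: 21.75
eef_pos: [0.4914, 0.1304, 0.1707]
orientation: [2.17, 2.267, 0.013]
wrist_force: [0.5, -0.2, 0.2]
grip_width: 0.0343
finger_force: 0.0
```

>>> {"api": "jog_arm", "payload": {"rows": [[0.1,0.3,0.3,0,0,0],[0.2,0.6,0.6,0,0,0],[0.3,0.7,0.7,0,0,0],[0.3,0.7,0.7,0,0,0],[0.3,0.7,0.7,0,0,0],[0.3,0.7,0.7,0,0,0]], "jaw": 0.0}}

```text
clock: 22.35
eef_pos: [0.5166, 0.1976, 0.2344]
orientation: [-2.173, -2.267, 0.006]
wrist_force: [0.4, -0.1, 0.2]
grip_width: 0.0426
finger_force: 0.0
```

Run:
```python
from h import *
d=snap('top','t4'); e=snap('wrist','w5');s=readout.read_state();print(s['eef_pos'],s['q'],s['clock'])
```

```text
[0.51686657 0.19784607 0.23470639] [-0.82063441  0.23425552  0.4353825   1.86990453 -0.1116389   1.06467768
 -0.2986789 ] 22.45
```

View pics/w5.png

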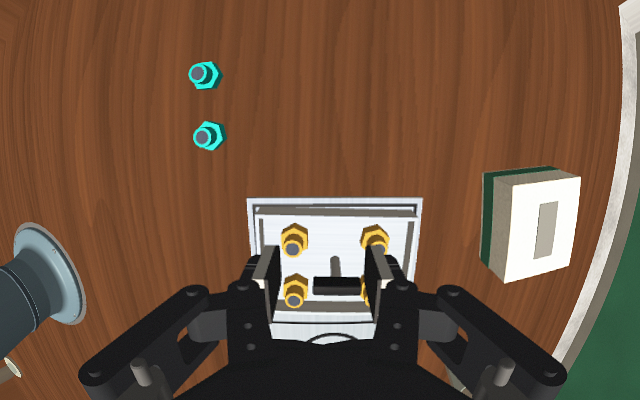

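All four brass fittings stand in the pan; the handle bar's upper edge runs from (313,278) to (363,278). The bench has only the two turquoise ones left.

Run:
```python
from h import *
d=load('w5')
for p in [(313,278),(363,278)]: print(px2w(d,*p,.084))
for p in [(254,208),(417,208)]: print(px2w(d,*p,.038))
```

```text
[0.5104 0.1121 0.084 ]
[0.5603 0.1139 0.084 ]
[0.4431 0.1678 0.038 ]
[0.6208 0.1757 0.038 ]
```

>>> {"api": "jog_arm", "payload": {"rows": [[0,0,0,0,0,0.13],[0,0,0,0,0,0.26],[0,0,0,0,0,0.39],[0,0,0,0,0,0.52],[0,0,0,0,0,0.65],[0,0,0,0,0,0.78],[0,0,0,0,0,0.91],[0,0,0,0,0,1.0]]}}

```text
clock: 23.25
eef_pos: [0.5174, 0.1985, 0.2353]
orientation: [-0.74, -3.052, 0.002]
wrist_force: [-0.0, 0.1, 0.3]
grip_width: 0.0426
finger_force: 0.0
```

>>> {"api": "jog_arm", "payload": {"rows": [[0.1,-0.3,0,0,0,0.13],[0.15,-0.6,0,0,0,0.26],[0.18,-0.9,0,0,0,0.39],[0.18,-1.0,0,0,0,0.5],[0.18,-1.0,-0.3,0,0,0.5],[0.18,-1.0,-0.3,0,0,0.5],[0.18,-1.0,-0.3,0,0,0.5]]}}

```text
clock: 23.95
eef_pos: [0.5348, 0.0992, 0.2053]
orientation: [0.069, -3.138, 0.001]
wrist_force: [0.4, 0.3, 0.8]
grip_width: 0.0426
finger_force: 0.0
```

Run:
```python
from h import *
d=snap('wrist','w6');s=d['state'];print(s['eef_pos'],R.from_rotvec(s['orientation']).as_matrix()[:,1])
```

```text
[0.53476102 0.09921013 0.20526686] [-4.38507685e-02  9.99037767e-01 -8.06211197e-04]
```

View pics/w6.png

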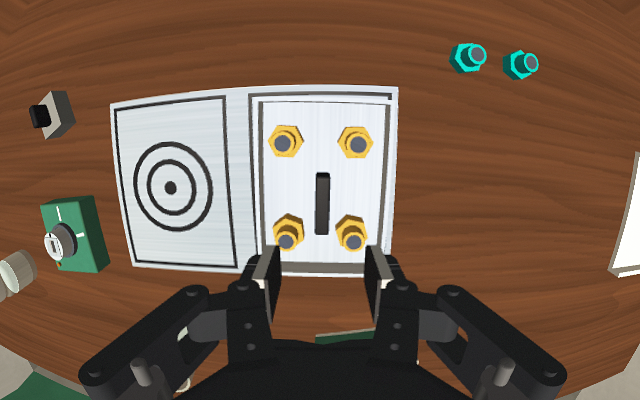

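The view shows the bar centred on column 322, rows 172–234. The ring centre is at (170,187), heat outline corners are near (115,109), (226,97), (236,265) and (133,266), the key is at (42,115) and the barrel at (57,243).

Run:
```python
from h import *
d=load('w6')
print('bar',px2w(d,323,173,.084),px2w(d,321.5,229,.084))
print('heat',px2w(d,170,187.5,.008))
P=[px2w(d,*p,.008)[:2] for p in [(115,109),(226,97),(236,266),(133,266)]];print(P,np.mean(P,0))
P=[px2w(d,*p,.038)[:2] for p in [(259,102),(390,103),(389,266),(260,268)]];print('rim',P,np.mean(P,0))
print('slot',px2w(d,54,246,.063),'key',px2w(d,40,116,.08))
```

```text
bar [0.5073 0.0978 0.084 ] [0.5543 0.0987 0.084 ]
heat [ 0.5431 -0.0749  0.008 ]
[array([ 0.4494, -0.15  ]), array([ 0.4442, -0.0053]), array([0.6353, 0.0013]), array([ 0.6519, -0.1479])] [ 0.5452   -0.075475]
rim [array([0.4511, 0.0364]), array([0.4464, 0.1569]), array([0.6108, 0.1722]), array([0.6192, 0.0366])] [0.531875 0.100525]
slot [ 0.6099 -0.2397  0.063 ] key [ 0.4487 -0.2111  0.08  ]
```

>>> {"api": "jog_arm", "payload": {"rows": [[0,0,-0.3,0,0,0],[0,-0.01,-0.6,0,0,0],[0,-0.01,-0.8,0,0,0],[0,-0.01,-0.8,0,0,0]]}}

```text
clock: 24.4
eef_pos: [0.5341, 0.0989, 0.1243]
orientation: [0.072, -3.136, 0.002]
wrist_force: [-0.4, 0.4, -0.2]
grip_width: 0.0429
finger_force: 0.0
```

>>> {"api": "jog_arm", "payload": {"rows": [[0,0,-0.2,0,0,0],[0,0,-0.4,0,0,0],[0,0,-0.42,0,0,0],[0,0,-0.42,0,0,0]]}}

```text
clock: 24.8
eef_pos: [0.5368, 0.0992, 0.0854]
orientation: [-0.071, 3.14, 0.001]
wrist_force: [0.1, 0.3, -0.7]
grip_width: 0.0425
finger_force: 0.0
```

>>> {"api": "jog_arm", "payload": {"rows": [[0,0,0,0,0,0],[0,0,0,0,0,0],[0,0,0,0,0,0],[0,0,0,0,0,0],[0,0,0,0,0,0],[0,0,0,0,0,0]], "jaw": 1}}

```text
clock: 25.4
eef_pos: [0.5374, 0.0988, 0.086]
orientation: [-0.069, 3.138, 0.001]
wrist_force: [-0.8, -0.9, 6.2]
grip_width: 0.0112
finger_force: 59.7
```

>>> {"api": "jog_arm", "payload": {"rows": [[0.0,-0.05,0,0,0,0],[0.01,-0.15,0,0,0,0],[0.02,-0.3,0,0,0,0],[0.02,-0.45,0,0,0,0],[0.03,-0.6,0,0,0,0],[0.04,-0.75,0,0,0,0],[0.04,-0.88,0,0,0,0],[0.05,-1.0,0,0,0,0]]}}

```text
clock: 26.2
eef_pos: [0.5428, 0.0035, 0.086]
orientation: [-0.075, 3.137, 0.009]
wrist_force: [-1.2, 7.6, 6.0]
grip_width: 0.0108
finger_force: 59.6
```

>>> {"api": "jog_arm", "payload": {"rows": [[0.01,-0.15,0,0,0,0],[0.02,-0.3,0,0,0,0],[0.02,-0.45,0,0,0,0],[0.03,-0.58,0,0,0,0],[0.04,-0.67,0,0,0,0],[0.04,-0.72,0,0,0,0],[0.04,-0.735,0,0,0,0],[0.04,-0.735,0,0,0,0]]}}

```text
clock: 27.0
eef_pos: [0.5472, -0.0704, 0.086]
orientation: [-0.074, 3.137, 0.008]
wrist_force: [-0.7, 5.9, 6.3]
grip_width: 0.0111
finger_force: 59.7
```

>>> {"api": "jog_arm", "payload": {"rows": [[0,0,0,0,0,0],[0,0,0,0,0,0],[0,0,0,0,0,0]]}}

```text
clock: 27.3
eef_pos: [0.5473, -0.0703, 0.086]
orientation: [-0.075, 3.137, 0.008]
wrist_force: [-0.2, 5.7, 6.3]
grip_width: 0.0106
finger_force: 59.7
```

Run:
```python
from h import *
d=snap('top','t7'); e=snap('wrist','w7')
a=cv2.imread('pics/t7.png')[170:280,240:440]
a=cv2.resize(a,(600,330),interpolation=cv2.INTER_CUBIC);b=cv2.resize(cv2.imread('pics/w7.png')[40:300,60:620],(580,269))
b=np.pad(b,((0,0),(0,20),(0,0)))
cv2.imwrite('pics/m7.png',np.vstack([a,b]))
```

```text
(no output)
```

View pics/m7.png

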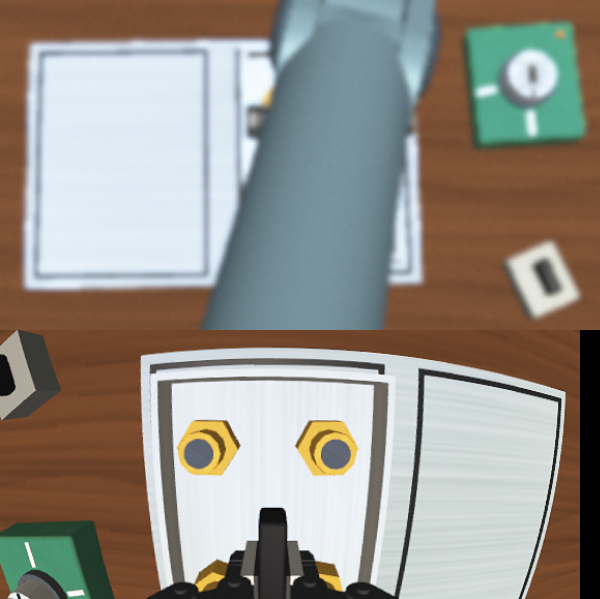

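The pan is at the ringed place with its +y side still slightly over the outline; nudge 4–5 mm further.

>>> {"api": "jog_arm", "payload": {"rows": [[0,-0.03,0,0,0,0],[0,-0.05,0,0,0,0],[0,-0.05,0,0,0,0],[0,-0.05,0,0,0,0]]}}

```text
clock: 27.8
eef_pos: [0.5473, -0.0746, 0.086]
orientation: [-0.076, 3.137, 0.009]
wrist_force: [0.3, 8.0, 6.1]
grip_width: 0.0104
finger_force: 59.7
```

>>> {"api": "jog_arm", "payload": {"rows": [[0,0.04,0,0,0,0],[0,0.04,0,0,0,0],[0,0.04,0,0,0,0],[0,0.04,0.2,0,0,0],[0,0.04,0.5,0,0,0],[0,0.04,0.8,0,0,0],[0,0.04,1.0,0,0,0]], "jaw": 0.0}}

```text
clock: 28.5
eef_pos: [0.5456, -0.0771, 0.1861]
orientation: [-0.067, 3.139, -0.001]
wrist_force: [1.3, 0.1, 0.4]
grip_width: 0.0426
finger_force: 0.0
```

>>> {"api": "jog_arm", "payload": {"rows": [[-0.1,-0.3,0.1,0,0,0],[-0.2,-0.5,0.3,0,0,0],[-0.3,-0.5,0.5,0,0,0],[-0.3,-0.5,0.5,0,0,0],[-0.3,-0.5,0.5,0,0,0]]}}

```text
clock: 29.0
eef_pos: [0.515, -0.1261, 0.2342]
orientation: [-0.069, 3.14, 0.0]
wrist_force: [0.6, 0.6, -0.1]
grip_width: 0.0429
finger_force: 0.0
```

Run:
```python
from h import *
e=snap('wrist','w8'); print(e['state']['eef_pos'],e['state']['clock'])
```

```text
[ 0.51503281 -0.1261216   0.23423498] 29.0
```

View pics/w8.png

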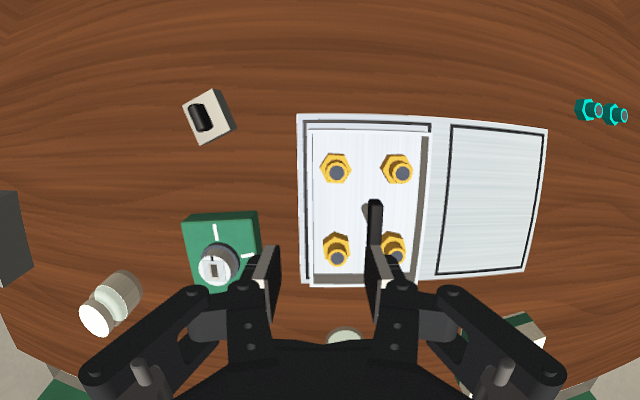

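The pan with four fittings is inside the ringed outline, far rim (309,128)–(431,133), bar at column 375. The key is at (200,117) in its rest and the slot at (213,269).

Run:
```python
from h import *
d=load('w8')
print('rim far',px2w(d,309,129,.038),px2w(d,431,134,.038))
print('outline',px2w(d,304,120,.008),px2w(d,431,124,.008))
print('bar far end',px2w(d,375,200,.084))
print('slot',px2w(d,213,269,.063),'key',px2w(d,199,113,.058))
g=cv2.cvtColor(d['img'],cv2.COLOR_RGB2GRAY)
m=np.zeros_like(g);m[95:140,186:222]=(g[95:140,186:222]<60)
c=max(cv2.findContours(m,0,2)[0],key=cv2.contourArea);print(cv2.minAreaRect(c))
```

```text
rim far [ 0.4575 -0.1427  0.038 ] [ 0.4538 -0.0151  0.038 ]
outline [ 0.4491 -0.1498  0.008 ] [ 0.4433 -0.0052  0.008 ]
bar far end [ 0.5161 -0.0787  0.084 ]
slot [ 0.6085 -0.2435  0.063 ] key [ 0.4415 -0.2519  0.058 ]
((199.9654998779297, 116.9137954711914), (29.525558471679688, 16.341190338134766), 68.19859313964844)
```

>>> {"api": "jog_arm", "payload": {"rows": [[-0.2,-0.3,0,0,0,0.1],[-0.4,-0.6,0,0,0,0.2],[-0.6,-0.9,0,0,0,0.3],[-0.7,-1.0,0,0,0,0.4],[-0.7,-1.0,0,0,0,0.41]]}}

```text
clock: 29.55
eef_pos: [0.4428, -0.2276, 0.2328]
orientation: [0.73, -3.052, -0.001]
wrist_force: [-0.1, 0.1, 0.3]
grip_width: 0.0427
finger_force: 0.0
```

>>> {"api": "jog_arm", "payload": {"rows": [[0,-0.3,-0.2,0,0,0],[0,-0.3,-0.4,0,0,0],[0,-0.3,-0.4,0,0,0],[0,-0.3,-0.4,0,0,0],[0,-0.3,-0.4,0,0,0]]}}

```text
clock: 30.05
eef_pos: [0.4464, -0.2546, 0.1948]
orientation: [-0.74, 3.052, -0.0]
wrist_force: [0.8, -0.4, -0.0]
grip_width: 0.0426
finger_force: 0.0
```

Run:
```python
from h import *
d=snap('wrist','w9');s=d['state'];print(s['eef_pos'],R.from_rotvec(s['orientation']).as_matrix()[:,1].round(3))
g=cv2.cvtColor(d['img'],cv2.COLOR_RGB2GRAY)[80:240,220:420]
for c in cv2.findContours((g<45).astype(np.uint8),0,2)[0]:
    if cv2.contourArea(c)>60:
        q=cv2.approxPolyDP(c,2.5,True)[:,0]+[220,80]; print(cv2.contourArea(c),q.tolist())
```

```text
[ 0.4463975  -0.25460249  0.19478332] [-0.458  0.889 -0.   ]
```

Run:
```python
from h import *
d=load('w9')
g=cv2.cvtColor(d['img'],cv2.COLOR_RGB2GRAY)
hsv=cv2.cvtColor(d['img'],cv2.COLOR_RGB2HSV)
cr=g[110:250:8,250:400:8];print(cr)
for t in (40,55,70,85):
  for c in cv2.findContours((g<t).astype(np.uint8)[:240],0,2)[0]:
    if cv2.contourArea(c)>60: print(t,cv2.contourArea(c),cv2.minAreaRect(c),cv2.approxPolyDP(c,2.,True)[:,0].tolist()[:9])
```

```text
[[113 116 114 104 115 117 115 123 105 108 110 117 115 107 107 107 117 119
  118]
 [109 110 114 116 114 103 117 118 117 118 105 106 108 118 111 108 107 109
  116]
 [107 112 111 112 115 117 115 105 117 117 117 118 105 106 107 118 104 106
  107]
 [121 112 108 113 112 111 116 115 109 106 120 119 114 111 107 105 107 111
  106]
 [113 117 120 110 111 115 113 113 116 115 111 109 120 117 113 110 107 104
  110]
 [110 111 113 114 116 109 111 115 115 112 118 108 112 111 120 118 106 108
  107]
 [110 112 110 110 113 115 109 110 113 117 116 115 112 109 112 118 120 113
  109]
 [111 106 111 112 112 110 114 254 243 243 227 202 118 113 107 111 115 118
  118]
 [121 114 111 107 110 112 112 247 247 248 247 247 114 117 118 112 110 111
  117]
 [120 113 121 115 113 108 112 246 248  35 248 245 111 111 116 114 120 107
  109]
 [112 109 120 115 121 115 112 245 250  85 248 245 103 108 113 114 115 113
  120]
 [120 122 110 109 118 115 120 245 249  83 246 244 116 109 105 109 115 114
  117]
 [113 122 123 124 110 108 119 243 250  75 245 243 115 115 114 101 106 111
  117]
 [115 115 112 124 122 124 110 242 245  52 242 242 112 115 113 115 117 101
  109]
 [110 112 113 117 112 121 123 123 113 108 118 121 118 118 110 118 117 116
  116]
 [114 107 109 110 114 118 111 118 122 124 121 111 116 119 121 120 111 118
  118]
 [117 109 111 106 107 110 109 117 113 117 120 123 124 110 116 120 120 123
  126]
 [119 120 147 132 118 104 103 112 108 119 113 117 121 122 123  88 149 120
  254]]
70 353.5 ((321.5, 196.0), (36.0, 11.0), 90.0) [[318, 178], [317, 213], [325, 214], [327, 180]]
85 361.5 ((321.5, 196.0), (36.0, 11.0), 90.0) [[318, 178], [316, 212], [325, 214], [327, 180]]
```

View pics/w9.png

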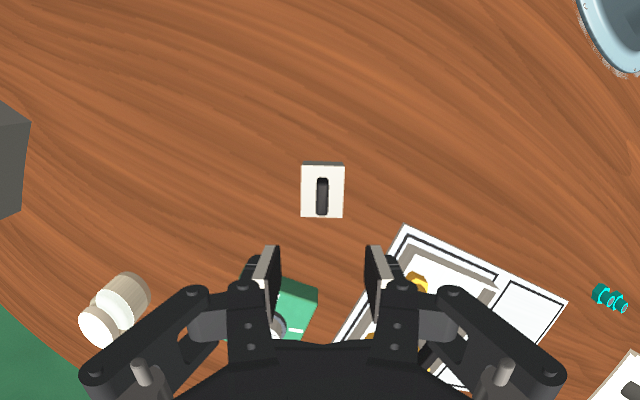

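The key's bow stands upright in its rest, spanning about (317–327, 178–214), aligned within a few degrees of the jaws' plane.

Run:
```python
from h import *
d=load('w9')
f=lambda *p:px2w(d,*p,.058)[:2]
a,b,e,c=f(318,178),f(317,213),f(325.5,214),f(327,180)
print(a,b,c,e,'centre',f(322,196),np.mean([a,b,c,e],0))
for p,q in((a,b),(c,e)): v=q-p;print(np.linalg.norm(v),np.degrees(np.arctan2(v[1],v[0])))
g=lambda *p:px2w(d,*p,.03)[:2]
P=[g(301,165),g(345,165),g(343,217),g(301.5,216)];print('rest',np.mean(P,0))
for i,j in((0,3),(1,2)): v=P[j]-P[i];print(np.linalg.norm(v),np.degrees(np.arctan2(v[1],v[0])))
g=cv2.cvtColor(d['img'],cv2.COLOR_RGB2GRAY)
print(g[172:222:4,308:336])
```

```text
[ 0.4304 -0.2674] [ 0.4583 -0.2541] [ 0.4285 -0.2599] [ 0.4557 -0.2471] centre [ 0.4428 -0.2572] [ 0.443225 -0.257125]
0.03090792778560219 25.487254830763273
0.030061270764889514 25.20112364547513
rest [ 0.4451   -0.255425]
0.0496864166548565 26.926045911096416
0.050714987922703854 26.21137801783151
[[248 248 248 248 248 248 248 248 248 248 247 247 247 247 247 247 247 248
  248 248 247 247 247 247 247 247 247 247]
 [247 247 247 247 247 247 247 247 248 251 253 226 219 232 240 238 238 237
  248 250 248 247 247 247 247 247 247 247]
 [246 246 246 246 246 246 247 252 229  24  22  29  30  31  27  32  28  33
   24  34 146 254 248 246 246 247 246 247]
 [246 246 246 246 246 247 249 237 174  31  56  59  60  59  60  61  56  62
   54  36 139 254 249 247 246 246 245 246]
 [245 246 246 246 246 246 249 237 171  43  67  82  85  85  87  88  89  89
   77  49 103 217 247 247 245 246 245 246]
 [245 245 245 245 245 246 250 214 116  49  68  82  83  83  86  87  89  85
   68  42 139 254 247 245 245 245 245 245]
 [245 245 245 244 244 245 250 212 117  49  70  80  81  84  84  86  84  76
   61  36 137 254 247 244 245 244 245 244]
 [244 244 244 244 244 244 250 208 110  54  70  81  83  84  84  82  80  70
   55  64 153 253 246 244 244 244 244 244]
 [243 243 243 243 243 244 250 190  71  59  73  80  81  81  79  79  78  65
   54  63 153 252 245 243 243 243 243 243]
 [243 243 243 242 243 244 250 190  71  58  72  78  80  79  77  74  75  61
   50  99 182 250 243 242 242 242 242 242]
 [242 242 242 242 243 243 249 188  73  57  70  78  75  74  71  69  69  58
   43 139 223 246 242 242 242 242 243 242]
 [235 235 236 235 236 235 236 236 239 243 244 210 203 205 204 204 202 239
  244 243 241 241 240 240 240 240 241 240]
 [117 114 112 112 111 109 109 111 110 110 110 110 112 112 114 112 117 117
  118 119 118 119 120 120 119 121 119 121]]
```

>>> {"api": "jog_arm", "payload": {"rows": [[-0.03,-0.03,-0.2,0,0,-0.02],[-0.03,-0.03,-0.5,0,0,-0.02],[-0.03,-0.03,-0.8,0,0,-0.02],[-0.03,-0.03,-0.9,0,0,-0.02],[-0.03,-0.03,-0.9,0,0,-0.02]]}}

```text
clock: 30.6
eef_pos: [0.4415, -0.2579, 0.1035]
orientation: [0.706, -3.059, -0.002]
wrist_force: [0.0, -0.6, 0.2]
grip_width: 0.0425
finger_force: 0.0
```

>>> {"api": "jog_arm", "payload": {"rows": [[0,0,-0.15,0,0,0],[0,0,-0.3,0,0,0],[0,0,-0.43,0,0,0],[0,0,-0.43,0,0,0],[0,0,-0.43,0,0,0]], "jaw": 0.3}}

```text
clock: 31.1
eef_pos: [0.4427, -0.2591, 0.062]
orientation: [-0.705, 3.061, -0.001]
wrist_force: [-0.1, -0.4, -0.8]
grip_width: 0.0299
finger_force: 0.0
```

>>> {"api": "jog_arm", "payload": {"rows": [[0,0,0,0,0,0],[0,0,0,0,0,0]]}}

```text
clock: 31.3
eef_pos: [0.4428, -0.2592, 0.0621]
orientation: [-0.705, 3.06, -0.002]
wrist_force: [-0.4, -0.5, 0.4]
grip_width: 0.0302
finger_force: 0.0
```

>>> {"api": "jog_arm", "payload": {"rows": [[0,0.01,0,0,0,0],[0,0.02,0,0,0,0],[0,0.02,0,0,0,0]]}}

```text
clock: 31.6
eef_pos: [0.4421, -0.2565, 0.0614]
orientation: [-0.706, 3.061, 0.0]
wrist_force: [-0.4, 0.3, 0.0]
grip_width: 0.0293
finger_force: 0.0
```

>>> {"api": "jog_arm", "payload": {"rows": [[0,0,0,0,0,0],[0,0,0,0,0,0],[0,0,0,0,0,0],[0,0,0,0,0,0],[0,0,0,0,0,0],[0,0,0,0,0,0]], "jaw": 1}}

```text
clock: 32.2
eef_pos: [0.4422, -0.2569, 0.0614]
orientation: [-0.705, 3.061, -0.0]
wrist_force: [0.7, -0.5, 2.8]
grip_width: 0.0098
finger_force: 59.7
```

Run:
```python
from h import *
s=readout.read_state();print(s['eef_pos'],R.from_rotvec(s['orientation']).as_matrix().round(4),s['wrist_force'],s['wrist_torque'])
```

```text
[ 0.44222951 -0.25690036  0.06142423] [[-8.992e-01 -4.375e-01  3.000e-04]
 [-4.375e-01  8.992e-01 -1.000e-04]
 [-2.000e-04 -3.000e-04 -1.000e+00]] [ 0.65484952 -0.45173668  2.79700161] [ 0.00962245  0.03170548 -0.01769983]
```

>>> {"api": "jog_arm", "payload": {"rows": [[0,0,0.1,0,0,0],[0,0,0.3,0,0,0],[0,0,0.6,0,0,0],[0,0,0.9,0,0,0],[0,0,1.0,0,0,0],[0,0,1.0,0,0,0]]}}

```text
clock: 32.8
eef_pos: [0.4431, -0.2573, 0.163]
orientation: [-0.705, 3.058, -0.003]
wrist_force: [-0.3, -0.6, -0.7]
grip_width: 0.0092
finger_force: 59.6
```

```bash
cat >> h.py <<'E'
def t2px(d,p):
    M=np.array(d['mount']);K=np.array(d['camera_matrix'])
    c=M[:3,:3].T@(np.array(p)-M[:3,3]);x,y,z=c[0],-c[1],-c[2]
    th=np.arctan2(np.hypot(x,y),z);r=np.hypot(x,y)
    return np.round([K[0,2]+K[0,0]*th*x/r,K[1,2]+K[1,1]*th*y/r],1)
E
python3 - <<'E'
from h import *
d=snap('wrist','w10')
for n,p in dict(bowtop=(.015,0,.0034),bowbot=(.015,0,.0314),bladetop=(.0075,0,.0314),tip=(.0075,0,.0554),bt_far=(-.015,0,.0034)).items():
    print(n,t2px(d,p),'o=+3mm',t2px(d,(p[0]-.003,0,p[2])))
img=d['img'].astype(int)
for r in range(196,300,2): print(r,[tuple(img[r,c]) [0] for c in range(300,346,2)], tuple(img[r,322].tolist()))
E
```

```text
bowtop [323.3 252. ] o=+3mm [323.3 258.2]
bowbot [323.1 228.9] o=+3mm [323.1 234.2]
bladetop [323.1 242.2] o=+3mm [323.1 247.3]
tip [323.  226.2] o=+3mm [323.  230.9]
bt_far [323.1 308.3] o=+3mm [323.1 313.3]
196 [np.int64(242), np.int64(247), np.int64(247), np.int64(247), np.int64(247), np.int64(247), np.int64(247), np.int64(247), np.int64(248), np.int64(210), np.int64(233), np.int64(238), np.int64(238), np.int64(238), np.int64(192), np.int64(247), np.int64(247), np.int64(247), np.int64(247), np.int64(246), np.int64(246), np.int64(246), np.int64(247)] (238, 234, 223)
198 [np.int64(242), np.int64(247), np.int64(247), np.int64(247), np.int64(246), np.int64(247), np.int64(247), np.int64(247), np.int64(247), np.int64(209), np.int64(242), np.int64(248), np.int64(247), np.int64(249), np.int64(188), np.int64(247), np.int64(247), np.int64(246), np.int64(247), np.int64(246), np.int64(246), np.int64(246), np.int64(246)] (248, 244, 235)
200 [np.int64(231), np.int64(247), np.int64(246), np.int64(246), np.int64(246), np.int64(246), np.int64(246), np.int64(246), np.int64(247), np.int64(208), np.i
[... 16855 characters left out ...]
3)] (68, 64, 65)
296 [np.int64(44), np.int64(40), np.int64(35), np.int64(73), np.int64(126), np.int64(95), np.int64(41), np.int64(57), np.int64(62), np.int64(64), np.int64(65), np.int64(67), np.int64(65), np.int64(66), np.int64(64), np.int64(55), np.int64(46), np.int64(70), np.int64(124), np.int64(91), np.int64(39), np.int64(42), np.int64(42)] (67, 65, 66)
298 [np.int64(42), np.int64(38), np.int64(42), np.int64(71), np.int64(123), np.int64(92), np.int64(41), np.int64(57), np.int64(64), np.int64(66), np.int64(65), np.int64(68), np.int64(67), np.int64(68), np.int64(62), np.int64(55), np.int64(46), np.int64(70), np.int64(124), np.int64(91), np.int64(40), np.int64(38), np.int64(43)] (68, 65, 64)
```

>>> {"api": "jog_arm", "payload": {"rows": [[0.1,0,0.2,0,0,0],[0.4,0,0.37,0,0,-0.1],[0.7,0,0.37,0,0,-0.2],[1.0,0,0.37,0,0,-0.3],[1.0,0,0.37,0,0,-0.33]]}}

```text
clock: 33.35
eef_pos: [0.5455, -0.2542, 0.1961]
orientation: [0.173, -3.136, -0.001]
wrist_force: [-0.4, 0.8, -1.3]
grip_width: 0.0097
finger_force: 59.5
```

>>> {"api": "jog_arm", "payload": {"rows": [[0.3,0.1,0,0,0,0],[0.6,0.14,0,0,0,0],[0.66,0.14,0,0,0,0],[0.66,0.14,0,0,0,0],[0.66,0.14,0,0,0,0],[0.66,0.14,0,0,0,0]]}}

```text
clock: 33.95
eef_pos: [0.6059, -0.244, 0.1976]
orientation: [0.165, -3.135, -0.0]
wrist_force: [1.1, -0.0, 0.3]
grip_width: 0.01
finger_force: 59.5
```

Run:
```python
from h import *
np.set_printoptions(linewidth=250)
d=load('w10'); s=d['state']; print(s['eef_pos'])
g=cv2.cvtColor(d['img'],cv2.COLOR_RGB2GRAY)
print(g[180:197,314:332:1])
d=snap('wrist','w11');s=d['state'];print(s['eef_pos'],R.from_rotvec(s['orientation']).as_matrix()[:,1].round(4))
g=cv2.cvtColor(d['img'],cv2.COLOR_RGB2GRAY)
print(g[160:236:3,290:356:3])
```

```text
[ 0.44313411 -0.25725497  0.16297072]
[[245 246 245 245 246 246 246 245 246 246 246 246 245 246 246 245 246 246]
 [246 246 245 246 245 246 245 246 246 246 245 246 245 245 245 245 246 245]
 [246 246 245 245 246 245 245 245 245 245 245 246 245 245 245 245 245 245]
 [245 246 245 246 246 245 245 245 245 245 245 245 245 245 245 245 245 245]
 [245 245 245 245 245 245 245 245 245 245 245 245 245 245 245 245 245 245]
 [245 245 245 245 245 245 244 245 245 245 245 245 245 245 245 245 245 245]
 [245 245 245 245 245 245 245 245 245 245 245 245 245 245 245 245 245 245]
 [245 244 245 245 244 245 245 245 244 244 245 244 245 244 245 244 244 244]
 [244 244 244 244 244 244 244 244 244 244 244 244 244 244 245 244 244 245]
 [244 244 245 244 244 244 244 244 244 244 244 244 244 244 244 244 244 245]
 [244 244 244 244 244 244 244 244 244 244 244 244 244 244 244 244 244 244]
 [244 244 245 244 245 244 244 244 244 244 244 244 244 244 244 244 244 244]
 [243 244 244 244 244 244 244 244 244 244 244 244 244 244 244 244 244 244]
 [243 244 244 244 244 244 244 245 244 245 245 244 244 244 244 244 244 243]
 [244 244 24
[... 1953 characters left out ...]
0 222 223 219 100  97  89 213 223 227 234 244 212 127 129 130]
 [131 129 129 128 125 243 230 222 223 221 219 225 217 211 226 229 232 243 121 129 130 129]
 [129 127 131 128 128 139 227 224 223 225 225 225 222 226 229 224 236 171 127 128 129 130]
 [132 131 131 132 130 129 119 244 244 244 244 244 243 245 244 243 167 127 129 126 127 130]
 [131 130 130 131 130 131 129 132 209 239 244 243 244 244 222 123 128 130 130 131 131 129]
 [130 131 131 131 128 130 128 129 130 130 128 130 131 127 130 128 131 130 128 128 130 130]
 [131 133 131 129 128 127 129 129 128 127 124 124 123 128 129 126 128 129 129 129 129 130]
 [137 117 134 131 128 128 129 129 128 118  96  95  88 129 128 125 127 127 129 131 132 130]]
```

Run:
```python
from h import *
def slot(fn,r,c,z,fr):
    d=load(fn); g=cv2.cvtColor(d['img'],cv2.COLOR_RGB2GRAY).astype(float)
    s=g[r[0]:r[1],c[0]:c[1]]
    col=s[fr[0]:fr[1]].mean(0); row=s[:,(324-c[0]-4):(322-c[0]+4)].mean(1)
    print(fn,'cols',dict(zip(range(*c),col.round().astype(int))),'\n rows',dict(zip(range(*r),row.round().astype(int))))
slot('w11',(193,222),(312,334),.063,(8,20))
slot('w10',(192,220),(312,334),.03,(14,21))
```

```text
w11 cols {312: np.int64(222), 313: np.int64(222), 314: np.int64(222), 315: np.int64(222), 316: np.int64(222), 317: np.int64(221), 318: np.int64(202), 319: np.int64(164), 320: np.int64(109), 321: np.int64(75), 322: np.int64(78), 323: np.int64(78), 324: np.int64(79), 325: np.int64(77), 326: np.int64(81), 327: np.int64(118), 328: np.int64(168), 329: np.int64(213), 330: np.int64(225), 331: np.int64(226), 332: np.int64(225), 333: np.int64(224)} 
 rows {193: np.int64(198), 194: np.int64(223), 195: np.int64(222), 196: np.int64(220), 197: np.int64(192), 198: np.int64(130), 199: np.int64(70), 200: np.int64(74), 201: np.int64(76), 202: np.int64(72), 203: np.int64(72), 204: np.int64(72), 205: np.int64(71), 206: np.int64(71), 207: np.int64(68), 208: np.int64(94), 209: np.int64(100), 210: np.int64(100), 211: np.int64(99), 212: np.int64(98), 213: np.int64(98), 214: np.int64(96), 215: np.int64(115), 216: np.int64(165), 217: np.int64(223), 218: np.int64(221), 219: np.int64(224), 220: np.int64(224), 221: np.int64(228)}
w10 cols {312: np.int64(242), 313: np.int64(242), 314: np.int64(242), 315: np.int6
[... 225 characters left out ...]
: np.int64(131), 328: np.int64(193), 329: np.int64(240), 330: np.int64(242), 331: np.int64(242), 332: np.int64(242), 333: np.int64(242)} 
 rows {192: np.int64(244), 193: np.int64(244), 194: np.int64(240), 195: np.int64(225), 196: np.int64(234), 197: np.int64(242), 198: np.int64(244), 199: np.int64(243), 200: np.int64(242), 201: np.int64(242), 202: np.int64(243), 203: np.int64(243), 204: np.int64(246), 205: np.int64(232), 206: np.int64(90), 207: np.int64(99), 208: np.int64(100), 209: np.int64(100), 210: np.int64(100), 211: np.int64(100), 212: np.int64(99), 213: np.int64(95), 214: np.int64(159), 215: np.int64(208), 216: np.int64(233), 217: np.int64(242), 218: np.int64(240), 219: np.int64(240)}
```

Run:
```python
from h import *
d0=load('w10');d1=load('w11')
rs=px2w(d0,323.4,205.1,.03); bs=px2w(d1,323.5,207,.063); print('rest',rs,'barrel',bs)
Rg=R.from_rotvec([-0.705,3.061,0]).as_matrix(); o=Rg.T@(rs-np.array([.44223,-.2569,.03])); print('o tool',o)
R1=R.from_rotvec(d1['state']['orientation']).as_matrix(); t=bs-R1@o; print('target TCP',t,'now',d1['state']['eef_pos'])
s=readout.read_state();print('state now',s['eef_pos'],s['wrist_force'])
for fn,z,r in (('w11',.063,(200,214)),('w10',.03,(207,213))):
    d=load(fn);g=255-cv2.cvtColor(d['img'],cv2.COLOR_RGB2GRAY).astype(float)
    w=lambda a,b:[(lambda x:(x*np.arange(314,334)).sum()/x.sum())(np.clip(g[k,314:334]-40,0,None)) for k in range(a,b)]
    c=w(*r);p=np.polyfit(range(*r),c,1);a=px2w(d,np.polyval(p,195),195,z);b=px2w(d,np.polyval(p,218),218,z)
    Rm=R.from_rotvec(d['state']['orientation']).as_matrix()
    print(fn,'slot yaw',np.degrees(np.arctan2(*(b-a)[1::-1])),'tool',np.degrees(np.arctan2(-Rm[0,1],Rm[1,1])))
```

```text
rest [ 0.4456 -0.2558  0.03  ] barrel [ 0.6104 -0.243   0.063 ]
o tool [-3.51165349e-03 -4.84961029e-04  1.60642778e-06]
target TCP [ 0.60685688 -0.24288548  0.06300976] now [ 0.6058782  -0.24399121  0.19764289]
state now [ 0.60624418 -0.24385743  0.19797575] [ 0.16920084 -0.20413933 -1.17893433]
w11 slot yaw 2.7927023657132906 tool 6.011638304856222
w10 slot yaw 26.064664078285745 tool 25.952543888772315
```

>>> {"api": "jog_arm", "payload": {"rows": [[0.01,0.01,0,0,0,-0.053],[0.01,0.01,-0.3,0,0,-0.053],[0.01,0.01,-0.55,0,0,-0.053],[0.01,0.01,-0.7,0,0,-0.053],[0.01,0.01,-0.75,0,0,-0.053],[0.01,0.01,-0.75,0,0,-0.053],[0.01,0.01,-0.75,0,0,-0.053],[0.01,0.01,-0.75,0,0,-0.053]]}}

```text
clock: 34.8
eef_pos: [0.6101, -0.2424, 0.1249]
orientation: [-0.081, 3.138, -0.002]
wrist_force: [-0.3, -0.6, -0.9]
grip_width: 0.0101
finger_force: 59.6
```

>>> {"api": "jog_arm", "payload": {"rows": [[-0.02,0,0,0,0,0],[-0.032,0,0,0,0,0],[-0.032,0,0,0,0,0],[-0.032,0,0,0,0,0]]}}

```text
clock: 35.2
eef_pos: [0.6058, -0.2418, 0.1234]
orientation: [-0.081, 3.14, -0.0]
wrist_force: [-0.1, -0.1, -1.0]
grip_width: 0.0096
finger_force: 59.6
```

>>> {"api": "jog_arm", "payload": {"rows": [[0.01,-0.01,0,0,0,0],[0.01,-0.01,0,0,0,0],[0.01,-0.01,0,0,0,0],[0.01,-0.01,0,0,0,0]]}}

```text
clock: 35.6
eef_pos: [0.6068, -0.2428, 0.1232]
orientation: [0.081, -3.14, -0.0]
wrist_force: [-0.4, -0.5, -0.9]
grip_width: 0.0098
finger_force: 59.6
```

>>> {"api": "jog_arm", "payload": {"rows": [[0,0,0,0,0,0],[0,0,0,0,0,0]]}}

```text
clock: 35.8
eef_pos: [0.6068, -0.2428, 0.1232]
orientation: [0.081, -3.14, -0.0]
wrist_force: [-0.7, -0.4, -0.8]
grip_width: 0.01
finger_force: 59.6
```

On target. Lower slowly and watch the force.

>>> {"api": "jog_arm", "payload": {"rows": [[0,0,-0.02,0,0,0],[0,0,-0.03,0,0,0],[0,0,-0.04,0,0,0],[0,0,-0.05,0,0,0],[0,0,-0.06,0,0,0],[0,0,-0.07,0,0,0],[0,0,-0.07,0,0,0]]}}

```text
clock: 36.5
eef_pos: [0.6067, -0.2427, 0.1161]
orientation: [0.081, -3.14, -0.0]
wrist_force: [-0.1, -0.7, -0.3]
grip_width: 0.0098
finger_force: 59.6
```

>>> {"api": "jog_arm", "payload": {"rows": [[0,0,-0.02,0,0,0],[0,0,-0.04,0,0,0],[0,0,-0.06,0,0,0],[0,0,-0.08,0,0,0],[0,0,-0.1,0,0,0],[0,0,-0.1,0,0,0]]}}

```text
clock: 37.1
eef_pos: [0.6065, -0.2426, 0.1058]
orientation: [0.081, -3.14, -0.0]
wrist_force: [0.5, 0.6, 0.7]
grip_width: 0.0097
finger_force: 59.6
```

It's in the slot with no resistance. On to home.

>>> {"api": "jog_arm", "payload": {"rows": [[0,0,-0.02,0,0,0],[0,0,-0.04,0,0,0],[0,0,-0.06,0,0,0],[0,0,-0.08,0,0,0],[0,0,-0.1,0,0,0],[0,0,-0.12,0,0,0],[0,0,-0.13,0,0,0],[0,0,-0.13,0,0,0]]}}

```text
clock: 37.9
eef_pos: [0.6069, -0.2428, 0.0945]
orientation: [0.081, -3.14, -0.001]
wrist_force: [-2.0, 1.4, 4.9]
grip_width: 0.0096
finger_force: 60.5
```

>>> {"api": "jog_arm", "payload": {"rows": [[0,0,-0.01,0,0,0],[0,0,-0.02,0,0,0],[0,0,-0.02,0,0,0]]}}

```text
clock: 38.2
eef_pos: [0.6069, -0.2429, 0.0944]
orientation: [0.081, -3.14, -0.003]
wrist_force: [-5.3, 3.2, 14.7]
grip_width: 0.0104
finger_force: 61.6
```

```bash
python3 -c "
from h import *
s=readout.read_state();print(s['q'].round(3),s['eef_pos'],s['wrist_force'])"
```

```text
[-0.01   0.6    0.432  1.716 -0.31   0.894  2.175] [ 0.60692623 -0.24291297  0.09438876] [-5.29284898  3.17716085 14.7318495 ]
```

>>> {"api": "jog_arm", "payload": {"rows": [[0,0,0.01,0,0,-0.1],[0.0,0.01,0.01,0,0,-0.2],[0.0,0.01,0.01,0,0,-0.3],[0.0,0.02,0.01,0,0,-0.4],[0.01,0.02,0.01,0,0,-0.5],[0.01,0.02,0.01,0,0,-0.6],[0.01,0.02,0.01,0,0,-0.7],[0.01,0.03,0.01,0,0,-0.7]]}}

```text
clock: 39.0
eef_pos: [0.6081, -0.24, 0.0944]
orientation: [1.052, 2.96, 0.001]
wrist_force: [-3.0, 0.9, 8.4]
grip_width: 0.0094
finger_force: 60.9
```

```bash
python3 -c "
from h import *
s=readout.read_state();Rm=R.from_rotvec(s['orientation']).as_matrix();print(s['eef_pos'],s['wrist_force'],s['wrist_torque'],np.degrees(np.arctan2(-Rm[0,1],Rm[1,1])))"
```

```text
[ 0.60814175 -0.24000812  0.0944315 ] [-2.99635915  0.87856063  8.40865185] [ 0.15454628  0.79775137 -0.08964036] -39.122542768306445
```

>>> {"api": "jog_arm", "payload": {"rows": [[0,0,0,0,0,-0.1],[0.0,0.0,0,0,0,-0.2],[0.01,0.01,0,0,0,-0.3],[0.01,0.01,0,0,0,-0.4],[0.02,0.01,0,0,0,-0.5],[0.02,0.01,0,0,0,-0.6],[0.02,0.01,0,0,0,-0.66],[0.02,0.01,0,0,0,-0.66]]}}

```text
clock: 39.8
eef_pos: [0.6103, -0.2387, 0.0944]
orientation: [-1.991, -2.43, -0.002]
wrist_force: [-3.1, 1.7, 10.0]
grip_width: 0.01
finger_force: 61.0
```

```bash
python3 -c "
from h import *
s=readout.read_state();Rm=R.from_rotvec(s['orientation']).as_matrix();print(s['eef_pos'],s['wrist_force'],s['wrist_torque'],np.degrees(np.arctan2(-Rm[0,1],Rm[1,1])))"
```

```text
[ 0.6103445  -0.23872922  0.09444629] [-3.05107951  1.68875551  9.9886906 ] [ 0.4846529   0.73446134 -0.04941121] -78.67513932307612
```

>>> {"api": "jog_arm", "payload": {"rows": [[0,0,0,0,0,-0.04],[0,0,0,0,0,-0.08],[0,0,0,0,0,-0.12],[0,0,0,0,0,-0.12]]}}

```text
clock: 40.2
eef_pos: [0.6108, -0.2385, 0.0945]
orientation: [2.135, 2.305, 0.001]
wrist_force: [-3.7, 1.6, 8.5]
grip_width: 0.0096
finger_force: 61.4
```

```bash
python3 -c "
from h import *
s=readout.read_state();Rm=R.from_rotvec(s['orientation']).as_matrix();print(s['eef_pos'],s['wrist_force'],s['wrist_torque'],np.degrees(np.arctan2(-Rm[0,1],Rm[1,1])))"
```

```text
[ 0.610757   -0.23848254  0.09445779] [-3.70111119  1.5529914   8.535357  ] [0.48917791 0.69692866 0.58511344] -85.6270458481584
```

>>> {"api": "jog_arm", "payload": {"rows": [[0,0,0.0,0,0,0.03],[0,0,0,0,0,0.03],[0,0,0,0,0,0.03]]}}

```text
clock: 40.5
eef_pos: [0.6107, -0.2385, 0.0944]
orientation: [-2.1, -2.337, -0.002]
wrist_force: [-2.2, 1.8, 8.9]
grip_width: 0.0096
finger_force: 61.1
```

>>> {"api": "jog_arm", "payload": {"rows": [[0,0,0,0,0,0],[0,0,0,0,0,0],[0,0,0,0,0,0],[0,0,0,0,0,0],[0,0,0.2,0,0,0],[0,0,0.5,0,0,0],[0,0,0.9,0,0,0],[0,0,1.0,0,0,0]], "jaw": 0.2}}

```text
clock: 41.3
eef_pos: [0.6125, -0.2413, 0.1989]
orientation: [2.098, 2.326, 0.005]
wrist_force: [-0.4, -0.9, 0.4]
grip_width: 0.0345
finger_force: 0.0
```

>>> {"api": "jog_arm", "payload": {"rows": [[-0.2,0,0.1,0,0,0],[-0.5,0,0.1,0,0,0],[-0.7,0,0.1,0,0,0],[-0.7,0,0.1,0,0,0],[-0.7,0,0.1,0,0,0]]}}

```text
clock: 41.8
eef_pos: [0.5402, -0.2388, 0.203]
orientation: [2.103, 2.333, 0.002]
wrist_force: [0.8, 0.6, 0.4]
grip_width: 0.0341
finger_force: 0.0
```

Run:
```python
from h import *
np.set_printoptions(linewidth=250)
d=snap('wrist','w12');s=d['state'];print(s['eef_pos'])
Rm=R.from_rotvec(s['orientation']).as_matrix()
for n,p in (('axis bowtop',(.6104,-.2427,.091)),('handle',(.5427,-.0755,.084))): print(n,t2px(d,Rm.T@(np.array(p)-s['eef_pos'])))
t=snap('top','t12')
g=cv2.cvtColor(t['img'],cv2.COLOR_RGB2GRAY);print('top switch\n',g[184:212,400:434:1])
x0=cv2.imread('pics/top0.png',0).astype(int);x1=cv2.imread('pics/t12.png',0).astype(int)
for n,(a,b,c,e) in dict(tissue=(95,155,225,290),beaker=(115,160,335,375),jar=(145,190,465,510),turq=(270,295,175,230)).items(): print(n,np.abs(x1-x0)[a:b,c:e].mean().round(1))
```

```text
[ 0.54019033 -0.23876171  0.20298931]
axis bowtop [408.  221.2]
handle [348.    2.4]
top switch
 [[128 128 129 128 130 129 128 128 128 127 129 127 128 129 129 131 130 130 129 130 128 128 122 101  69  49  57  71  77  86  91  98 102 106]
 [128 129 129 129 129 130 128 127 129 128 128 129 129 130 135 137 141 141 137 134 131 129 118  95  65  58  68  77  85  91  96 101 105 109]
 [128 130 129 129 130 129 130 129 128 128 129 130 132 142 154 164 170 173 167 156 143 132 116  91  67  68  77  84  91  95 100 106 109 112]
 [129 129 130 129 129 129 128 128 127 128 128 134 149 171 194 208 212 214 209 195 173 149 119  86  70  74  83  89  95 100 104 108 111 113]
 [131 130 130 129 129 131 128 127 127 127 132 150 179 208 224 229 229 228 225 216 197 163 123  88  78  83  89  96 101 103 107 110 113 116]
 [131 131 130 129 128 129 128 126 125 128 145 178 210 223 224 220 215 211 203 194 177 148 114  90  83  89  95  99 103 108 110 114 115 117]
 [130 130 129 131 130 129 127 124 122 131 165 200 215 210 191 169 155 148 139 130 120 106  92  86  86  92  97 102 107 109 112 114 117 120]
 [130 129 130 129 129 128 125 
[... 2229 characters left out ...]
86  87  92  97 102 106 108 112 114 117 119 121 122 125 127 129 129 132 134 135 136 138 138 139 141 142]
 [123 128 127 122 112  98  87  84  87  92  95 100 106 109 112 113 116 118 121 123 125 126 128 130 131 134 135 137 138 138 140 140 142 142]
 [123 126 122 115 101  88  84  88  91  95 100 103 108 111 112 116 118 120 122 125 128 128 131 131 132 136 136 136 138 140 140 142 143 142]
 [119 124 115 102  88  83  86  91  96 100 104 108 110 112 115 120 120 121 125 125 129 129 131 132 133 135 135 137 138 140 140 142 143 144]
 [115 115 104  89  84  84  90  95  98 103 106 110 113 115 117 120 121 125 126 127 129 130 132 133 134 136 136 138 140 141 140 142 144 144]]
tissue 1.2
beaker 1.7
jar 48.9
turq 1.5
```

Now clear the view and check everything once numerically (jar occluded by the arm here).

>>> {"api": "jog_arm", "payload": {"rows": [[-0.3,0,0.2,0,0,0],[-0.6,0.3,0.5,0,0,0],[-0.8,0.6,0.5,0,0,0],[-0.8,0.9,0.5,0,0,0],[-0.8,1.0,0.5,0,0,0]]}}

```text
clock: 42.4
eef_pos: [0.4607, -0.135, 0.2527]
orientation: [-2.096, -2.339, -0.005]
wrist_force: [-0.6, 0.7, 0.1]
grip_width: 0.034
finger_force: 0.0
```

>>> {"api": "jog_arm", "payload": {"rows": [[0,0.3,0,0,0,0],[0,0.6,0,0,0,0],[0,0.9,0,0,0,0],[0,1.0,0,0,0,0]]}}

```text
clock: 42.8
eef_pos: [0.4609, -0.035, 0.2529]
orientation: [2.096, 2.34, 0.002]
wrist_force: [0.2, -0.5, -0.7]
grip_width: 0.0339
finger_force: 0.0
```

>>> {"api": "jog_arm", "payload": {"rows": [[0,0.3,0,0,0,0],[0,0.6,0,0,0,0],[0,0.9,0,0,0,0],[0,1.0,0,0,0,0]]}}

```text
clock: 43.2
eef_pos: [0.4606, 0.0642, 0.2527]
orientation: [2.097, 2.338, 0.001]
wrist_force: [0.3, 0.3, -0.4]
grip_width: 0.0346
finger_force: 0.0
```

>>> {"api": "jog_arm", "payload": {"rows": [[0,0.3,0,0,0,0],[0,0.6,0,0,0,0],[0,0.9,0,0,0,0],[0,1.0,0,0,0,0],[0,1.0,0,0,0,0]]}}

```text
clock: 43.7
eef_pos: [0.4603, 0.1617, 0.2523]
orientation: [2.099, 2.335, -0.001]
wrist_force: [-0.6, 0.1, 0.2]
grip_width: 0.0339
finger_force: 0.0
```

Run:
```python
from h import *
t=snap('top','t13'); print(readout.read_state()['eef_pos'])
x0=cv2.imread('pics/top0.png',0).astype(int);x1=cv2.imread('pics/t13.png',0).astype(int)
for n,(a,b,c,e) in dict(tissue=(95,155,225,290),beaker=(115,160,335,375),jar=(145,190,465,510),turq=(270,295,175,230)).items(): print(n,np.abs(x1-x0)[a:b,c:e].mean().round(1))
hsv=cv2.cvtColor(t['img'],cv2.COLOR_RGB2HSV)
m=cv2.inRange(hsv,(18,120,80),(32,255,255))
n,l,st,ce=cv2.connectedComponentsWithStats(m)
for k in range(1,n):
    if st[k,4]>15: print('brass',ce[k].round(1),st[k,4],px2w(t,*ce[k],.03))
def dark(a,b,c,e,z,th=70):
    w=((x1[a:b,c:e]<th)*255).astype(np.uint8)
    q=max(cv2.findContours(w,0,2)[0],key=cv2.contourArea); r=cv2.minAreaRect(q+np.array([c,a])); print(r,px2w(t,*r[0],z))
dark(195,240,325,375,.084); dark(180,210,404,432,.091,90)
```

```text
[0.46036955 0.15997141 0.25223598]
tissue 0.6
beaker 0.9
jar 0.8
turq 41.6
brass [357.8 204.1] 54 [ 0.5882 -0.1001  0.03  ]
brass [332.3 204.7] 51 [ 0.5845 -0.0358  0.03  ]
brass [333.1 240.8] 49 [ 0.4931 -0.0401  0.03  ]
brass [359.4 240.6] 51 [ 0.4957 -0.1053  0.03  ]Traceback (most recent call last):
  File "<stdin>", line 13, in <module>
  File "<stdin>", line 12, in dark
ValueError: max() iterable argument is empty
```

Run:
```python
from h import *
t=load('t13');x1=cv2.imread('pics/t13.png',0).astype(int)
hsvt=lambda d:cv2.inRange(cv2.cvtColor(d['img'],cv2.COLOR_RGB2HSV),(18,120,80),(32,255,255))
n,l,st,ce=cv2.connectedComponentsWithStats(hsvt(load('t3')))
for k in range(1,n):
    if st[k,4]>15: print('t3 brass',ce[k].round(1),px2w(load('t3'),*ce[k],.03))
def dark(fn,a,b,c,e,z,th):
    x=cv2.imread(f'pics/{fn}.png',0)
    w=((x[a:b,c:e]<th)*255).astype(np.uint8)
    q=max(cv2.findContours(w,0,2)[0],key=cv2.contourArea); r=cv2.minAreaRect(q+np.array([c,a])); print(fn,r,px2w(load(fn),*r[0],z))
dark('top0',205,235,265,290,.084,110);dark('t13',205,235,330,365,.084,110);dark('t13',183,205,406,428,.091,110)
x=x1[184:264,310:384];print('row222',x1[228,312:384].tolist());print('col345',x1[180:268,346].tolist())
```

```text
t3 brass [267.6 206.2] [0.5754 0.1269 0.03  ]
t3 brass [293.1 206.3] [0.5773 0.0627 0.03  ]
t3 brass [293.3 242.8] [0.4849 0.0581 0.03  ]
t3 brass [208.9 249.5] [0.4619 0.2652 0.03  ]
top0 ((278.0, 218.5), (4.0, 19.0), 0.0) [0.5348 0.094  0.084 ]
t13 ((346.5, 216.5), (3.0, 19.0), 0.0) [ 0.5449 -0.0695  0.084 ]
t13 ((419.11767578125, 192.4705810546875), (4.850712776184082, 13.096923828125), 75.96376037597656) [ 0.6081 -0.243   0.091 ]
row222 [217, 216, 216, 217, 215, 211, 195, 189, 218, 236, 240, 241, 241, 240, 240, 240, 240, 241, 241, 241, 240, 240, 240, 239, 240, 239, 238, 238, 238, 238, 238, 234, 225, 213, 205, 206, 216, 230, 236, 238, 238, 239, 239, 239, 239, 238, 238, 238, 238, 238, 238, 237, 236, 236, 236, 235, 231, 217, 208, 225, 230, 221, 193, 163, 180, 204, 189, 138, 94, 82, 82, 81]
col345 [81, 86, 111, 161, 210, 218, 184, 147, 169, 215, 231, 235, 235, 235, 235, 236, 236, 236, 235, 236, 236, 237, 236, 236, 233, 217, 165, 105, 76, 71, 71, 72, 71, 72, 72, 74, 74, 74, 75, 73, 73, 73, 75, 77, 76, 70, 82, 140, 205, 232, 239, 239, 239, 238, 239, 239, 239, 239, 239, 238, 239, 239, 239, 238, 239, 239, 238, 238, 238, 238, 238, 238, 237, 238, 235, 222, 190, 189, 207, 198, 170, 168, 201, 211, 189, 134, 91, 80]
```

The top view suggests the pan now sits about 7–10 mm to +y of where I left it, so it was possibly knocked. I'll go back over it, measure, and correct.

>>> {"api": "jog_arm", "payload": {"rows": [[0.1,-0.1,0,0,0,0.13],[0.2,-0.2,0,0,0,0.26],[0.3,-0.3,0,0,0,0.39],[0.4,-0.4,0,0,0,0.52],[0.5,-0.5,0,0,0,0.65],[0.6,-0.6,0,0,0,0.78],[0.7,-0.7,0,0,0,0.9],[0.8,-0.8,0,0,0,1.0]]}}

```text
clock: 44.55
eef_pos: [0.5402, 0.0773, 0.2525]
orientation: [0.653, 3.073, -0.002]
wrist_force: [0.1, 0.5, 0.2]
grip_width: 0.0345
finger_force: 0.0
```

>>> {"api": "jog_arm", "payload": {"rows": [[0,-0.2,0,0,0,0.13],[0,-0.4,0,0,0,0.26],[0,-0.7,0,0,0,0.39],[0,-1.0,0,0,0,0.44],[0,-1.0,0,0,0,0.44]]}}

```text
clock: 45.05
eef_pos: [0.5388, -0.0282, 0.2529]
orientation: [-0.045, 3.141, -0.005]
wrist_force: [-0.3, -1.3, 0.4]
grip_width: 0.0341
finger_force: 0.0
```

>>> {"api": "jog_arm", "payload": {"rows": [[0,-0.2,0,0,0,0],[0,-0.5,0,0,0,0],[0,-0.5,0,0,0,0],[0,-0.5,0,0,0,0],[0,-0.5,0,0,0,0]], "jaw": 0.0}}

```text
clock: 45.55
eef_pos: [0.5397, -0.0684, 0.2522]
orientation: [0.065, -3.141, -0.001]
wrist_force: [-0.3, -0.4, 0.1]
grip_width: 0.0426
finger_force: 0.0
```

Run:
```python
from h import *
d=snap('wrist','w14');s=d['state'];Rm=R.from_rotvec(s['orientation']).as_matrix();print(s['eef_pos'],np.degrees(np.arctan2(-Rm[0,1],Rm[1,1])))
g=cv2.cvtColor(d['img'],cv2.COLOR_RGB2GRAY)
for r in (130,150,195): print(r,g[r,215:430].tolist())
print('y at row195 z=.008/.038:',[(u,px2w(d,u,195,.008)[1],px2w(d,u,195,.038)[1],px2w(d,u,195,.084)[1]) for u in range(220,430,20)])
```

```text
[ 0.53966122 -0.06835139  0.25221908] 2.3563865911888455
130 [92, 91, 90, 91, 91, 91, 91, 92, 92, 90, 91, 90, 91, 91, 90, 91, 91, 90, 92, 91, 92, 89, 92, 90, 91, 90, 91, 91, 92, 92, 94, 92, 92, 89, 87, 154, 234, 226, 225, 229, 188, 125, 83, 103, 156, 230, 229, 240, 242, 245, 228, 86, 94, 90, 163, 233, 242, 240, 240, 241, 241, 240, 240, 241, 240, 240, 236, 209, 184, 176, 182, 191, 191, 186, 187, 188, 189, 193, 198, 176, 176, 176, 161, 159, 201, 245, 243, 240, 242, 242, 241, 241, 241, 241, 240, 239, 239, 238, 241, 242, 240, 237, 237, 240, 242, 242, 242, 242, 241, 241, 241, 241, 240, 237, 238, 241, 238, 239, 241, 242, 238, 236, 241, 242, 236, 196, 114, 201, 201, 197, 195, 194, 194, 197, 196, 191, 189, 187, 188, 189, 188, 193, 199, 224, 241, 240, 237, 240, 240, 240, 241, 240, 244, 241, 240, 241, 243, 243, 242, 250, 142, 103, 100, 141, 212, 245, 242, 239, 226, 220, 221, 222, 221, 221, 221, 221, 221, 221, 222, 222, 222, 222, 223, 226, 204, 130, 55, 78, 152, 230, 224, 223, 223, 223, 223, 223, 223, 223, 224, 223, 224, 223, 223, 224, 224, 224, 225, 225, 225, 225, 225, 225, 225, 226, 226]
150 
[... 2142 characters left out ...]
.1702)), (240, np.float64(-0.1697), np.float64(-0.1616), np.float64(-0.1493)), (260, np.float64(-0.1442), np.float64(-0.1382), np.float64(-0.1291)), (280, np.float64(-0.1193), np.float64(-0.1154), np.float64(-0.1094)), (300, np.float64(-0.0948), np.float64(-0.0929), np.float64(-0.0901)), (320, np.float64(-0.0706), np.float64(-0.0707), np.float64(-0.0709)), (340, np.float64(-0.0464), np.float64(-0.0485), np.float64(-0.0518)), (360, np.float64(-0.022), np.float64(-0.0261), np.float64(-0.0325)), (380, np.float64(0.0028), np.float64(-0.0034), np.float64(-0.0129)), (400, np.float64(0.0282), np.float64(0.0199), np.float64(0.0071)), (420, np.float64(0.0544), np.float64(0.0439), np.float64(0.0279))]
```

The pan is about 5–6 mm to +y of centre, dragged as I opened the jaws. I'll regrip the bar, slide −5.5 mm, relax the side force, then release.

>>> {"api": "jog_arm", "payload": {"rows": [[0.03,0,-0.3,0,0,0],[0.03,0,-0.6,0,0,0],[0.03,0,-0.9,0,0,0],[0.03,0,-1.0,0,0,0],[0.03,0,-1.0,0,0,0]]}}

```text
clock: 46.1
eef_pos: [0.5416, -0.0677, 0.1507]
orientation: [0.067, -3.137, 0.0]
wrist_force: [0.6, -1.1, -0.1]
grip_width: 0.0423
finger_force: 0.0
```

>>> {"api": "jog_arm", "payload": {"rows": [[0,0,-0.2,0,0,0],[0,0,-0.4,0,0,0],[0,0,-0.6,0,0,0],[0,0,-0.66,0,0,0],[0,0,-0.66,0,0,0]]}}

```text
clock: 46.6
eef_pos: [0.5433, -0.0685, 0.0868]
orientation: [-0.066, 3.141, 0.0]
wrist_force: [-0.6, -0.5, 1.0]
grip_width: 0.0429
finger_force: 0.0
```

>>> {"api": "jog_arm", "payload": {"rows": [[0,0,0,0,0,0],[0,0,0,0,0,0],[0,0,0,0,0,0],[0,0,0,0,0,0],[0,0,0,0,0,0],[0,0,0,0,0,0]], "jaw": 1}}

```text
clock: 47.2
eef_pos: [0.5442, -0.0686, 0.0879]
orientation: [-0.065, 3.138, 0.001]
wrist_force: [-0.8, 0.8, 6.1]
grip_width: 0.0107
finger_force: 61.1
```

>>> {"api": "jog_arm", "payload": {"rows": [[0,-0.03,0,0,0,0],[0,-0.05,0,0,0,0],[0,-0.07,0,0,0,0],[0,-0.09,0,0,0,0],[0,-0.1,0,0,0,0],[0,-0.1,0,0,0,0]]}}

```text
clock: 47.8
eef_pos: [0.5448, -0.0732, 0.0879]
orientation: [-0.071, 3.139, 0.012]
wrist_force: [-1.7, 9.6, 7.5]
grip_width: 0.0109
finger_force: 61.4
```

>>> {"api": "jog_arm", "payload": {"rows": [[0,0.01,0,0,0,0],[0,0.02,0,0,0,0],[0,0.03,0,0,0,0],[0,0.03,0,0,0,0]]}}

```text
clock: 48.2
eef_pos: [0.5448, -0.0731, 0.0879]
orientation: [-0.069, 3.138, 0.005]
wrist_force: [-0.4, 4.6, 6.0]
grip_width: 0.0105
finger_force: 61.1
```

>>> {"api": "jog_arm", "payload": {"rows": [[0,-0.03,0,0,0,0],[0,-0.05,0,0,0,0],[0,-0.05,0,0,0,0],[0,-0.03,0,0,0,0],[0,-0.01,0,0,0,0],[0,0.01,0,0,0,0],[0,0.01,0,0,0,0],[0,0.01,0,0,0,0]]}}

```text
clock: 49.0
eef_pos: [0.545, -0.0754, 0.0879]
orientation: [-0.065, 3.136, -0.001]
wrist_force: [1.4, 1.1, 5.8]
grip_width: 0.0108
finger_force: 61.1
```

Bar at y = −0.0754 with the side force near zero. Releasing, then rising.

>>> {"api": "jog_arm", "payload": {"rows": [[0,0,0,0,0,0],[0,0,0,0,0,0],[0,0,0,0,0,0],[0,0,0,0,0,0],[0,0,0.2,0,0,0],[0,0,0.5,0,0,0],[0,0,0.9,0,0,0],[0,0,1.0,0,0,0]], "jaw": 0.0}}

```text
clock: 49.8
eef_pos: [0.5454, -0.0757, 0.1902]
orientation: [-0.064, 3.134, -0.0]
wrist_force: [0.5, -0.8, 0.1]
grip_width: 0.0428
finger_force: 0.0
```

>>> {"api": "jog_arm", "payload": {"rows": [[0,0,0.3,0,0,0],[0,0,0.6,0,0,0],[0,0,0.65,0,0,0],[0,0,0.65,0,0,0],[0,0,0.65,0,0,0]]}}

```text
clock: 50.3
eef_pos: [0.5418, -0.0745, 0.2498]
orientation: [0.065, -3.138, -0.0]
wrist_force: [0.1, 0.2, 0.7]
grip_width: 0.0426
finger_force: 0.0
```

Run:
```python
from h import *
d=snap('wrist','w15');s=d['state'];print(s['eef_pos'])
g=cv2.cvtColor(d['img'],cv2.COLOR_RGB2GRAY)
r=195;print(g[r,245:290].tolist(),g[r,365:405].tolist())
for u in (255,260,265,270,370,375,380,385,395): print(u,px2w(d,u,r,.008),px2w(d,u,r,.038))
b=np.where(g[r,305:345]<90)[0]+305;print('bar',px2w(d,b.mean(),r,.084))
c=290;print('col',g[90:130,c].tolist(),[ (v,px2w(d,c,v,.008)[0],px2w(d,c,v,.038)[0]) for v in range(92,130,6)])
```

```text
[ 0.54176289 -0.07449388  0.24975514]
[81, 85, 85, 84, 85, 83, 83, 84, 83, 84, 82, 78, 109, 174, 225, 221, 221, 219, 236, 244, 246, 249, 104, 97, 93, 170, 228, 238, 238, 239, 239, 237, 236, 237, 238, 238, 238, 239, 240, 241, 240, 241, 241, 242, 243] [243, 244, 243, 244, 246, 244, 247, 225, 132, 103, 101, 176, 238, 247, 240, 190, 51, 55, 126, 197, 220, 218, 217, 217, 218, 218, 217, 217, 218, 217, 217, 218, 218, 217, 218, 220, 217, 180, 61, 50]
255 [ 0.5669 -0.1562  0.008 ] [ 0.5588 -0.1497  0.038 ]
260 [ 0.5667 -0.1499  0.008 ] [ 0.5586 -0.144   0.038 ]
265 [ 0.5664 -0.1437  0.008 ] [ 0.5584 -0.1382  0.038 ]
270 [ 0.5662 -0.1375  0.008 ] [ 0.5582 -0.1326  0.038 ]
370 [ 0.561  -0.0164  0.008 ] [ 0.5534 -0.0215  0.038 ]
375 [ 0.5607 -0.0102  0.008 ] [ 0.5532 -0.0159  0.038 ]
380 [ 0.5604 -0.004   0.008 ] [ 0.5529 -0.0102  0.038 ]
385 [0.5601 0.0022 0.008 ] [ 0.5526 -0.0045  0.038 ]
395 [0.5596 0.0148 0.008 ] [0.5521 0.0071 0.038 ]
bar [ 0.5439 -0.0762  0.084 ]
col [209, 225, 223, 225, 217, 172, 98, 100, 124, 234, 224, 224, 225, 227, 240, 243, 243, 231, 201, 244, 241, 241, 241, 240, 240, 240, 241, 241, 241, 241, 241, 241, 241, 241, 241, 242, 241, 242, 238, 163] [(92, np.float64(0.4429), np.float64(0.4452)), (98, np.float64(0.4499), np.float64(0.4516)), (104, np.float64(0.457), np.float64(0.458)), (110, np.float64(0.464), np.float64(0.4645)), (116, np.float64(0.471), np.float64(0.4709)), (122, np.float64(0.478), np.float64(0.4773)), (128, np.float64(0.485), np.float64(0.4837))]
```

```bash
python3 -c "
from h import *
print(bot.job_done())"
```

```text
the job is handed in; nothing more can be done
None
```

The job is handed in: all four brass fittings are in the pan, the pan sits inside the heating outline about 2 mm off centre, and the key is fully home, turned clockwise to its stop and left there. After the key was turned I slid the pan about 7 mm to correct a shift it picked up when I first let go of it. When the switch came on, the pan was therefore at the heating place but 5–6 mm off centre.

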